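# Eject the tester tray with a pin and swap its calibration disc for bus plates

## Robot

A 6-joint arm with a two-finger parallel gripper is mounted at the origin on the work surface. World frame = base frame: x ahead of the robot, y to its left, z up, the work surface at z = 0. Lengths are in mm, angles in rad, forces in N, time in s.
With the tool pointing down it reaches from about 350 to 975 mm from the base axis. Payload 7.1 kg.
Tool frame: the origin (TCP) lies between the finger pads; the fingertips stand 14 mm ahead of it and the grasp point (between the pads) lies 5 mm behind it (ctrl.tcp_to_tips is the distance from the TCP to the fingertips, in mm); z points along the fingers, y is the line along which they close (so a half turn about z gives the same grasp; the last joint's range is limited). The gripper opens to 88 mm and grips with 3 to 60 N. Pads are 20 mm wide; open, the fingers measure 115 mm over their backs; the gripper's body (75 mm by 178 mm) begins 61 mm behind the grasp point.
Start: joints at [1.323, 0.423, 1.63, -0, 1.089, -0.019], TCP at [141.724, 608.703, 236.675] pointing down, gripper open.
Joint ranges: [-3, 3], [-0.9, 2.11], [0.09, 2.58], [-1.31, 4.45], [0.11, 2.69], [-2.54, 2.54]. Speed limits (rad/s): [2.39, 2.39, 3.01, 3.14, 3.14, 3.14].

## Interface

Orientations are given as a rotation vector (axis times angle).
In Python, from workcell import ctrl gives the robot as it stands.
- The arm moves only by the tool apply_moves, never from a script. Its argument "series" is a list that holds one entry, the list of rows, each a list of 7 numbers: the shift along the tool's x, y, z in cm, then the turn, a rotation vector about the tool's x, y, z in degrees, then the opening, from 0 (shut) to 1 (fully open). A call has 1 to 12 rows; each row shifts and turns the commanded pose from where the row before left it, along the tool's axes as they then stand; what a row does not reach is not made up. A row lasts 1/10 s, in which the tool goes at most 50 mm and 8.59 degrees, less where a joint would pass 70% of its speed; a pose out of reach is approached as far as the arm can. A call with a gripper value outside its range is refused whole. The fingers move at their own pace and stop on an object; the grip force is fixed at half the most. Time passes only in rows, so rows that do not move let the fingers close. It gives the time, the measured TCP pose, the force and the opening at its end, in the units of the state.
- ctrl.get_obs(): the state, without advancing time (a new reading comes with each control period).
- ctrl.get_image(name): name is "side" or "top"; returns a dict with "img" (420x560x3 uint8, blue, green, red), "K" (3x3 intrinsics, pixels), "dist" ([k1, k2, p1, p2, k3] as OpenCV has them; the pictures are not rectified), "cam_to_world" (4x4, takes a point from camera to world coordinates). Camera axes: x right, y down, z forward; pixel columns grow to the right and rows downward; lengths in mm; the calibration is good to about 2 mm. A picture is of the moment at which its call begins. There is no depth.
- ctrl.close_job(): hands the job in, once; it reports no verdict.
The state is a dict: "t": time; "qpos": joint angles; "qvel": joint speeds; "joint_torque": joint torques, N m; "ee_pos": TCP position; "orientation": TCP orientation; "ft_force": force on the tool from outside, world axes, zero at the start; "moment": the same for the moment, N m; "width": finger opening in mm.
Only numpy, scipy, OpenCV 4.12 (cv2) and the standard library are available. Lean on these libraries where they do the work, as an engineer would, in place of code of your own. Each camera call takes 0.05 s, during which the arm holds its last target. There are 200 camera calls.

## Task

The battery tester's tray is latched shut: take the eject pin from its stand and push it down through the small access hole in the tester's top until the hidden latch lets the tray spring out, and stand the pin back in its stand. Move the round calibration disc from the tray into its open cardboard box, knob up, and lay every L-shaped bus plate flat on the tray's floor, lug up, turned and nested so that all fit, then push the tray fully home so that it latches. Leave the other things on the bench where they are.

Things in the scene. Friction and masses are not known exactly. Their poses are not given: they have to be found in the camera images.
- dock: tester: grey box fixed to the table, 88 mm tall. Origin: on the table under its front face, on the tray's middle line; x points into the tester, y to the left seen from the front, z up. It spans x 0 to 150 mm, y -75 to +115 mm
- dock_hole (a point): centre of the 13 mm access hole in the tester's roof, at the roof's upper face, 88 mm above the table (45 mm behind the front face, 93.5 mm left of the tray's middle line). The roof is 8 mm thick. Axes as the tester
- latch_pad (a point): top of the hidden spring latch's 30 mm square pad, straight below the access hole, 38 mm below the roof's upper face at rest. It yields straight down
- latch (a joint): travel of the latch in m: 0 at rest (up), 0.012 fully down; spring force about 2 N at the start, 6 N fully down. The tray is let go at 0.007 to 0.009, so push to 0.010 or more; it springs back up when freed
- tray (a joint): how far the tray is out, m: about 0.001 latched shut, 0.135 fully out. Tripped, a spring slides it out towards the tester's -x in about 1 s and keeps pushing out with 2 to 4 N. To shut it push the front panel slowly to the stop (joint about -0.005, 5 to 12 N): the latch snaps in by itself and holds it at 0.001
- tray_floor (a point): middle of the tray's inner floor, 32 mm above the table; moves with the tray, axes as the tester. Inside 96 mm along x by 128 mm along y: room for four plates nested in pairs, each pair filling a half 96 by 64 mm, with about 4 mm between plates. The rim is 12 mm above the floor; lugs of plates lying flat pass under the roof
- tray_front (a point): middle of the outer face of the tray's front panel, 34 mm above the table; axes as the tester. The panel is 148 mm wide, from 4 to 44 mm above the table; this face is 65 mm from the tray's middle towards -x and 10 mm proud of the tester's front when shut
- pin: eject pin: a grey upright grip 14 mm square in plan, from 4 to 70 mm above the origin, on a round collar 24 mm across and 4 mm thick, with a 6 mm steel shaft 62 mm long below it. Origin: on the axis, at the collar's underside; z up along the grip, x and y square to the grip's sides. 45 g. It stands with the collar resting on its stand
- pin_tip (a point): lower end of the pin's shaft, 62 mm below the pin's origin
- stand: pin stand fixed to the table: black block 56 by 56 by 70 mm with a 12 mm hole 67 mm deep in the middle of its top. Origin: centre of its underside; z up; top 70 mm above the table
- disc: calibration disc: steel disc 44 mm across, 10 mm thick, with a round upright knob in the middle, 12 mm across, its top 38 mm above the underside (the place to grip); 0.12 kg. Origin: centre of the underside, z up. It starts lying somewhere on the floor of the shut tray and rides out with it
- box: low open cardboard box for the calibration disc, fixed to the table: 76 by 76 mm outside, 68 by 68 mm inside, walls 20 mm tall, floor 4 mm thick. Origin: centre of its underside, z up
- plate1: L-shaped nickel-plated bus plate (all alike), 6 mm thick, 0.12 kg: two 28 mm wide arms, each 60 mm long from the outer corner. Grip: an upright lug 9 mm thick (along y), 22 mm wide (along x), top 36 mm above the underside. Origin: underside, mid-lug, z up; outer corner at x=y=-23 mm, arms run along +x and +y to +37 mm, inner corner at x=y=+5 mm. May be absent
- plate2: L-shaped nickel-plated bus plate (all alike), 6 mm thick, 0.12 kg: two 28 mm wide arms, each 60 mm long from the outer corner. Grip: an upright lug 9 mm thick (along y), 22 mm wide (along x), top 36 mm above the underside. Origin: underside, mid-lug, z up; outer corner at x=y=-23 mm, arms run along +x and +y to +37 mm, inner corner at x=y=+5 mm. May be absent
- plate3: L-shaped nickel-plated bus plate (all alike), 6 mm thick, 0.12 kg: two 28 mm wide arms, each 60 mm long from the outer corner. Grip: an upright lug 9 mm thick (along y), 22 mm wide (along x), top 36 mm above the underside. Origin: underside, mid-lug, z up; outer corner at x=y=-23 mm, arms run along +x and +y to +37 mm, inner corner at x=y=+5 mm. May be absent
- plate4: L-shaped nickel-plated bus plate (all alike), 6 mm thick, 0.12 kg: two 28 mm wide arms, each 60 mm long from the outer corner. Grip: an upright lug 9 mm thick (along y), 22 mm wide (along x), top 36 mm above the underside. Origin: underside, mid-lug, z up; outer corner at x=y=-23 mm, arms run along +x and +y to +37 mm, inner corner at x=y=+5 mm. May be absent
- tape: bystander: roll of black tape, 68 mm across, 19 mm tall, origin under its centre
- lampbase: bystander: white porcelain lamp base, 110 mm across, 50 mm tall, origin under its centre
- cell1: bystander: upright pink battery cell, 18 mm across, 65 mm tall, origin under its centre
- cell2: bystander: upright pink battery cell, 18 mm across, 65 mm tall, origin under its centre
- driver: bystander: screwdriver lying on the table
- screws: bystander: low clear open box, 70 by 90 by 25 mm, origin under its centre
There are look-alikes about, which are no part of the job. Leave any green look-alike of the plate3 alone. There is more than one size of the box; the job needs the smaller.

How it is judged:
By the outcome, as a careful person would: the job done as asked, in the order asked, and still so for the second after the job is handed in, with the robot touching nothing.
Of plate1, plate2, plate3, plate4 only 3 to 4 are there at a start; the rules pass over those that are not, and their reading is None.
At some moment in a run one of plate1, plate2, plate3, plate4 may be knocked a few centimetres aside while the robot is not near it.
It also fails if it takes over 210 s, if anything falls off the work surface, if the arm or the gripper's body presses on something with over 40 N, if the wrist force passes 120 N, or if a joint passes its speed limit or range.

## Working session

There is one attempt and no reset: what is moved stays moved. The work goes in short steps, Python scripts to look and compute and a tool call to move; the robot and the scene stay as the last step left them, time stands still between calls to the robot, and variables do not carry over. Pictures are saved under pics/ and viewed, on a budget of 14 in all, crops included, one or two more only if the job needs it, and the job is handed in when it is done.

Besides the shell and the picture viewer there is one more tool, called after "Call:" as name(argument=value, ...), one argument or row to a line, values as JSON. apply_moves: Moves the arm, as the interface text tells. Its arguments: {"type":"object","properties":{"series":{"type":"array","items":{"type":"array","items":{"type":"array","items":{"type":"number"}}}}},"required":["series"]}

```bash
ls; mkdir -p pics
cat > h.py <<'E'
import numpy as np, cv2
from scipy.spatial.transform import Rotation as R
from workcell import ctrl
def snap(name,fn):
    d=ctrl.get_image(name); cv2.imwrite(f'pics/{fn}.png',d['img']); np.savez(f'pics/{fn}.npz',K=d['K'],dist=d['dist'],T=d['cam_to_world']); return d
def load(fn):
    z=np.load(f'pics/{fn}.npz'); return cv2.imread(f'pics/{fn}.png'),z['K'],z['dist'],z['T']
def p2w(fn,uv,z):
    _,K,D,T=load(fn); uv=np.array(uv,float).reshape(-1,1,2)
    r=cv2.undistortPoints(uv,K,D).reshape(-1,2); r=np.c_[r,np.ones(len(r))]@T[:3,:3].T
    o=T[:3,3]; z=np.broadcast_to(z,len(r)); return o+r*((z-o[2])/r[:,2])[:,None]
def w2p(fn,P):
    _,K,D,T=load(fn); M=np.linalg.inv(T)
    return cv2.projectPoints(np.array(P,float).reshape(-1,3),cv2.Rodrigues(M[:3,:3])[0],M[:3,3],K,D)[0].reshape(-1,2)
def crop(fn,u0,v0,u1,v1,s,out):
    im=load(fn)[0][v0:v1,u0:u1]; cv2.imwrite(f'pics/{out}.png',cv2.resize(im,None,fx=s,fy=s,interpolation=cv2.INTER_CUBIC))
E
python3 - <<'E'
from h import *
for n in('top','side'):
    d=snap(n,n+'0'); print(n,d['cam_to_world'].round(3).tolist(),d['K'].round(1).tolist())
a=cv2.resize(load('top0')[0],(800,600),interpolation=cv2.INTER_CUBIC);cv2.imwrite('pics/top0b.png',a)
a=cv2.resize(load('side0')[0],(800,600),interpolation=cv2.INTER_CUBIC);cv2.imwrite('pics/side0b.png',a)
o=ctrl.get_obs();print(o)
E
```

```text
pics
top [[-0.025, -0.997, 0.077, 406.346], [-1.0, 0.024, -0.004, 28.873], [0.002, -0.077, -0.997, 1429.441], [0.0, 0.0, 0.0, 1.0]] [[489.9, 0.0, 266.5], [0.0, 489.9, 210.0], [0.0, 0.0, 1.0]]
side [[0.916, -0.209, 0.342, 85.834], [-0.401, -0.485, 0.777, -895.75], [0.004, -0.849, -0.528, 707.671], [0.0, 0.0, 0.0, 1.0]] [[460.7, 0.0, 272.5], [0.0, 460.7, 211.2], [0.0, 0.0, 1.0]]
{'t': 0.1, 'qpos': array([ 1.32302745e+00,  4.23757187e-01,  1.63056969e+00, -6.92698640e-06,
        1.08861635e+00, -1.90018545e-02]), 'qvel': array([-0.00047329, -0.00327705, -0.00181946,  0.00074114, -0.00096268,
        0.00179258]), 'joint_torque': array([-5.55299121e-04, -5.45616102e+01, -2.74325109e+01,  6.44420693e-02,
        1.88525452e-02,  9.70911884e-08]), 'ee_pos': array([141.59916751, 608.27040131, 236.00118207]), 'orientation': array([-3.58538420e-01, -3.12089088e+00,  2.10379600e-03]), 'ft_force': array([-0.0833276, -0.1919447,  0.1097301]), 'moment': array([ 0.01059556, -0.02416781,  0.02837234]), 'width': 88.14182755712145}
```

View pics/top0b.png

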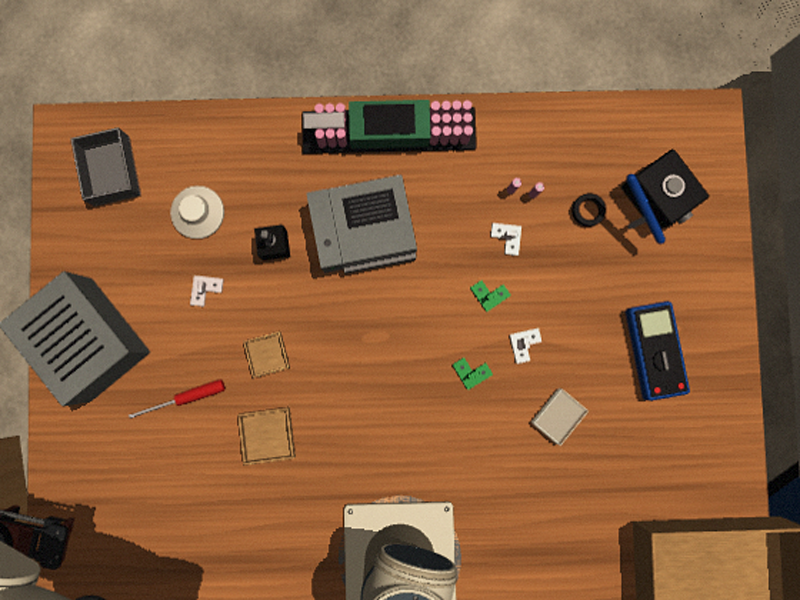

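View pics/side0b.png

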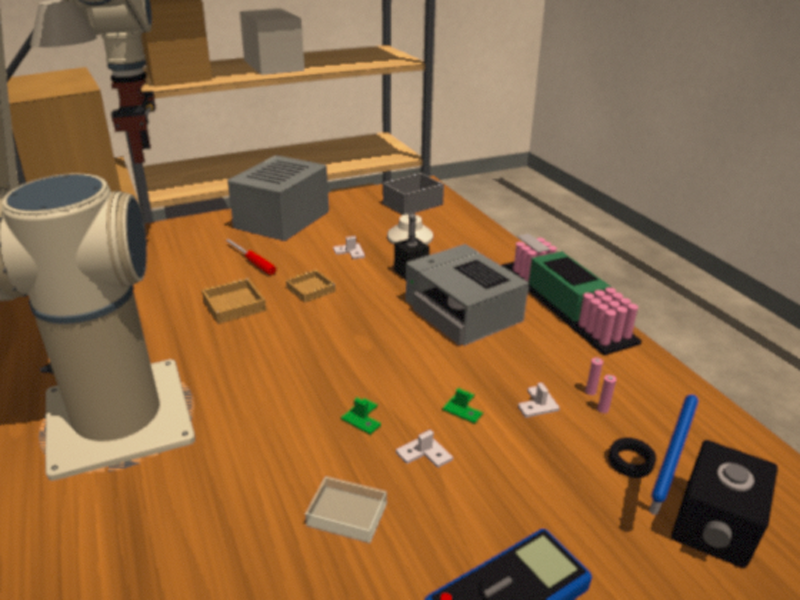

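Candidates (800-px top view):
- **Plates:** white L's at (207,289), (507,237) and (524,345). The green L's at (490,295) and (470,374) are look-alikes to leave alone.
- **Box:** the smaller one is at (267,355). The larger at (266,435) is a look-alike.
- **Pin and stand:** (270,240).
- **Tester:** its hole is at (327,243).

I'll measure these in close crops.

Run:
```python
from h import *
crop('top0',130,115,300,270,3.8,'cl'); crop('top0',315,140,390,270,4.5,'cr')
```

```text
(no output)
```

View pics/cl.png

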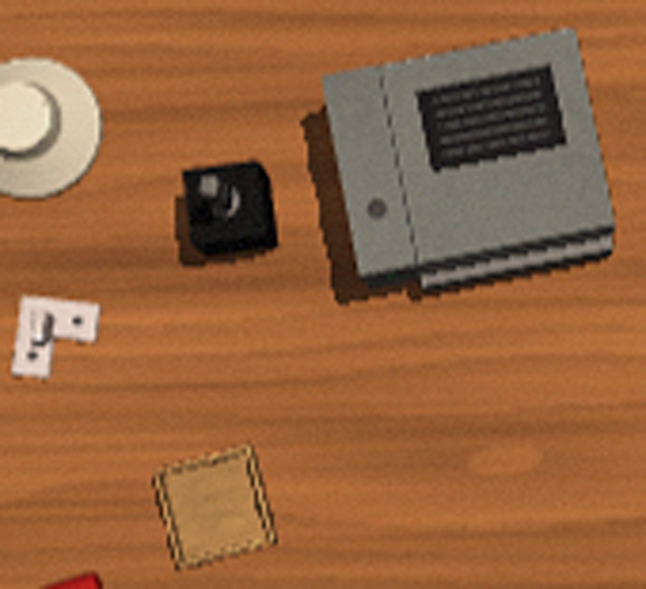

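View pics/cr.png

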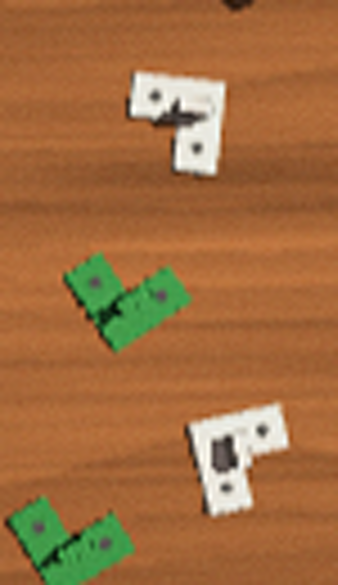

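The left crop shows the tester roof with corners at (324,76), (575,29), (612,230) and (363,278), and its hole at (377,209). The pin's grip top is at (209,185) with its collar at (228,203), and the small box has corners at (153,478), (250,445), (277,544) and (180,570). Both crops show the plates clearly.

```bash
cat >> h.py <<'E'
def cw(fn,u0,v0,s,pts,z): 
    p=(np.array(pts,float).reshape(-1,2)+.5)/s-.5+[u0,v0]; return p2w(fn,p,z)
def fit(model,meas):
    "2D rigid fit -> x,y,theta,rms"
    A=np.array(model,float);B=np.array(meas)[:,:2];a=A-A.mean(0);b=B-B.mean(0)
    th=np.arctan2((a[:,0]*b[:,1]-a[:,1]*b[:,0]).sum(),(a*b).sum());c,s=np.cos(th),np.sin(th);M=np.array([[c,-s],[s,c]])
    t=B.mean(0)-M@A.mean(0);return t[0],t[1],np.degrees(th),np.sqrt((((M@A.T).T+t-B)**2).sum(1).mean())
E
python3 - <<'E'
from h import *
np.set_printoptions(precision=1,suppress=True)
L=lambda p,z:cw('top0',130,115,3.8,p,z)
Rr=lambda p,z:cw('top0',315,140,4.5,p,z)
roof=L([(324,76),(575,29),(612,230),(363,278)],88)
f=np.array(fit([(150,115),(150,-75),(0,-75),(0,115)],roof));print('dock',f)
print('hole meas',L([(377,209)],88),'pred',f[:2]+R.from_euler('z',f[2],degrees=True).as_matrix()[:2,:2]@[45,93.5])
print('pin top',L([(209,185)],140),'collar',L([(228,203)],74))
print('stand corners',L([(184,172),(262,162)],70), L([(277,245),(193,256)],[0,0]))
print('box',fit([(38,38),(38,-38),(-38,-38),(-38,38)],L([(153,478),(250,445),(277,544),(180,570)],20)))
# plates: outer corner, end of x arm outer, end y arm outer, + inner corners of ends
m=[(-23,-23),(37,-23),(37,5),(5,5),(5,37),(-23,37)]
# pA: outer corner at (22,297); arms down & right. image right=-y, down=-x. 
pA=L([(22,297),(12,374),(47,378),(52,337),(97,341),(101,304)],6)   # try x arm=down
pB=Rr([(224,82),(134,72),(129,115),(178,121),(174,172),(215,175)],6)
pC=Rr([(189,424),(211,515),(252,505),(241,463),(290,443),(280,403)],6)
for n,p in zip('ABC',(pA,pB,pC)):
    print(n,fit(m,p), fit(m,p[[0,5,4,3,2,1]]))
print('lugs A',L([(46,326)],36),'B',Rr([(180,113)],36),'C',Rr([(222,452)],36))
E
```

```text
dock [592.8  25.9   9.4   2.4]
hole meas [[623.8 125.4  88. ]] pred [622.  125.5]
pin top [[635.2 239.  140. ]] collar [[633.2 235.9  74. ]]
stand corners [[657.8 268.8  70. ]
 [663.9 211.   70. ]] [[611.8 209.7   0. ]
 [604.9 274.8   0. ]]
box (np.float64(409.08438765420203), np.float64(256.9245557550123), np.float64(15.305411137525946), np.float64(1.4759834573529667))
A (np.float64(549.9590041769161), np.float64(385.94271257885333), np.float64(172.24292090051958), np.float64(1.1276492801466464)) (np.float64(535.5361747760866), np.float64(375.32217306869535), np.float64(-9.509284506922185), np.float64(41.59095188449337))
B (np.float64(641.7321227222984), np.float64(-242.41582003613922), np.float64(82.05009331333235), np.float64(1.048385986089735)) (np.float64(631.4967424137427), np.float64(-227.7303228484082), np.float64(-102.299259196591), np.float64(41.738681513456086))
C (np.float64(421.3935946955069), np.float64(-263.4748476301738), np.float64(-168.42046556760332), np.float64(1.8193672905453564)) (np.float64(411.321128740638), np.float64(-278.286065040549), np.float64(9.984627378158429), np.float64(41.35494300214093))
lugs A [[549.5 380.   36. ]] B [[ 637.7 -232.7   36. ]] C [[ 420.9 -251.    36. ]]
```

```bash
cat >> h.py <<'E'
def go(x,y,z,yaw=None):
    """print tool-frame shift (cm) to the target and turn about tool z (deg) making the closing line (tool y) lie at world angle yaw (mod 180)"""
    o=ctrl.get_obs(); M=R.from_rotvec(o['orientation']); d=M.inv().apply(np.array([x,y,z])-o['ee_pos'])/10
    Y=M.as_matrix()[:,1]; a=np.degrees(np.arctan2(Y[1],Y[0]))
    print('t',round(o['t'],1),'ee',o['ee_pos'].round(1),'ang',a.round(1),'q6',o['qpos'][5].round(2),'w',o['width'].round(1),'F',o['ft_force'].round(1)); print('shift cm',d.round(2))
    if yaw is not None:
        t=(a-yaw+90)%180-90; print('turn about tool z',t.round(1),'tilt',np.degrees(np.arccos(-M.as_matrix()[2,2])).round(2))
E
python3 - <<'E'
from h import *
a=load('top0')[0][150:190,170:210]; b=load('side0')[0][140:200,260:320]
f=lambda i:cv2.resize(i,(390,390),interpolation=cv2.INTER_CUBIC)
cv2.imwrite('pics/pinz.png',np.hstack([f(a),f(b)]))
go(634,237.5,215,6)
E
```

```text
Traceback (most recent call last):
  File "h.py", line 28, in go
    print('t',round(o['t'],1),'ee',o['ee_pos'].round(1),'ang',a.round(1),'q6',o['qpos'][5].round(2),'w',o['width'].round(1),'F',o['ft_force'].round(1)); print('shift cm',d.round(2))
                                                                                                        ^^^^^^^^^^^^^^^^
AttributeError: 'float' object has no attribute 'round'
```

View pics/pinz.png

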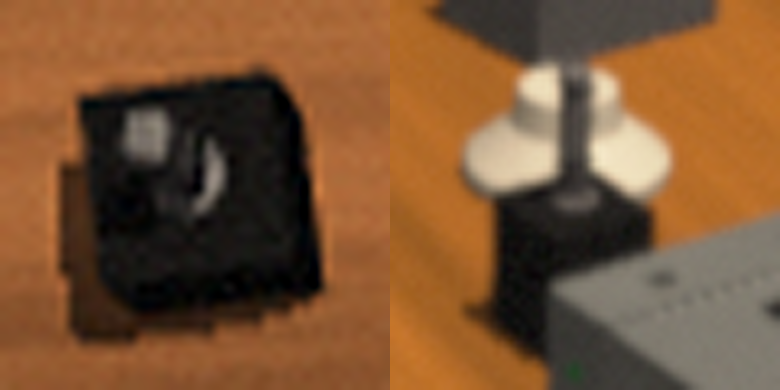

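```bash
sed -i "s/o\['width'\].round(1)/round(float(o['width']),1)/; s/a.round(1)/round(float(a),1)/" h.py
python3 - <<'E'
from h import *
print(p2w('top0',[(184.5,163.5)],140), p2w('side0',[(288.1,150.5),(288,170.5)],[140,74]))
go(634,237.5,215,6);go(634,237.5,215,96)
E
```

```text
[[634.74853808 239.34725322 140.        ]] [[632.44237709 233.57138736 140.        ]
 [633.11933546 232.49412434  74.        ]]
t 0.1 ee [141.6 608.3 236. ] ang 76.9 q6 -0.02 w 88.1 F [-0.1 -0.2  0.1]
shift cm [-56.37 -24.94   2.13]
turn about tool z 70.9 tilt 0.08
t 0.1 ee [141.6 608.3 236. ] ang 76.9 q6 -0.02 w 88.1 F [-0.1 -0.2  0.1]
shift cm [-56.37 -24.94   2.13]
turn about tool z -19.1 tilt 0.08
```

Call:
apply_moves(
  series=[
    [[-4, -1.8, 0, 0, 0, 0, 1], [-4, -1.8, 0, 0, 0, 0, 1], [-4, -1.8, 0, 0, 0, 0, 1], [-4, -1.8, 0, 0, 0, 0, 1], [-4, -1.8, 0, 0, 0, 0, 1], [-4, -1.8, 0, 0, 0, 0, 1], [-4, -1.8, 0, 0, 0, 0, 1], [-4, -1.8, 0, 0, 0, 0, 1], [-4, -1.8, 0, 0, 0, 0, 1], [-4, -1.8, 0, 0, 0, 0, 1], [-4, -1.8, 0, 0, 0, 0, 1], [-4, -1.8, 0, 0, 0, 0, 1]],
  ],
)

```text
t: 1.3
ee_pos: [561.3, 288.0, 236.3]
orientation: [-0.359, -3.12, 0.0]
ft_force: [-0.2, -0.1, 0.4]
width: 88.1
```

Call:
apply_moves(
  series=[
    [[0, 0, 0, 0, 0, -6.4, 1], [0, 0, 0, 0, 0, -6.4, 1], [0, 0, 0, 0, 0, -6.3, 1], [0, 0, 0, 0, 0, 0, 1], [0, 0, 0, 0, 0, 0, 1]],
  ],
)

```text
t: 1.8
ee_pos: [560.0, 289.4, 236.4]
orientation: [0.159, -3.137, 0.0]
ft_force: [-0.4, 0.7, -0.1]
width: 88.3
```

```bash
python3 -c "
from h import *
go(634,236.5,200,96)"
```

```text
t 1.8 ee [560.  289.4 236.4] ang 95.8 q6 -1.21 w 88.3 F [-0.4  0.7 -0.1]
shift cm [-6.82 -6.01  3.64]
turn about tool z -0.2 tilt 0.03
```

Call:
apply_moves(
  series=[
    [[-3.4, -3, 0, 0, 0, 0, 1], [-3.4, -3, 0, 0, 0, 0, 1], [0, 0, 2.6, 0, 0, 0, 1], [0, 0, 2, 0, 0, 0, 1], [0, 0, 0, 0, 0, 0, 1]],
  ],
)

```text
t: 2.3
ee_pos: [632.4, 236.0, 187.5]
orientation: [0.16, -3.132, 0.003]
ft_force: [-1.0, -0.4, 0.6]
width: 87.9
```

```bash
python3 -c "
from h import *
go(634,236.5,110,96)
snap('top','t1');snap('side','s1')
f=lambda i:cv2.resize(i,(390,390),interpolation=cv2.INTER_CUBIC)
cv2.imwrite('pics/v1.png',np.hstack([f(load('top0')[0][120:220,150:250]),f(load('s1')[0][110:210,240:340])]))"
```

```text
t 2.3 ee [632.4 236.  187.5] ang 95.8 q6 -1.33 w 87.9 F [-1.  -0.4  0.6]
shift cm [-0.21  0.04  7.75]
turn about tool z -0.2 tilt 0.33
```

View pics/v1.png

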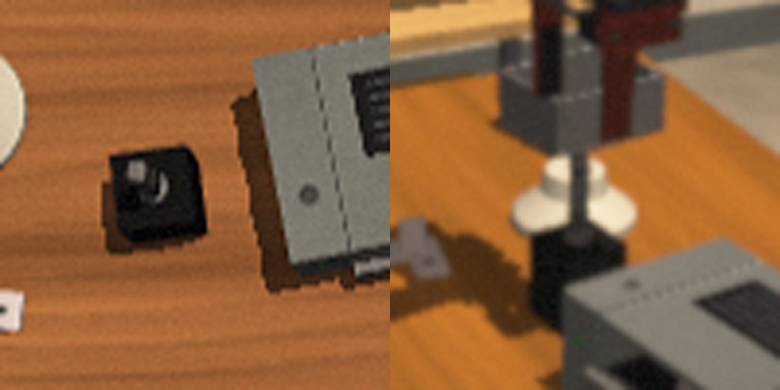

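Side view: the fingers straddle the pin grip (580,170). Next I descend and close.

Call:
apply_moves(
  series=[
    [[-0.1, 0, 2.5, 0, 0, 0, 1], [0, 0, 2.5, 0, 0, 0, 1], [0, 0, 2.5, 0, 0, 0, 1], [0, 0, 0, 0, 0, 0, 1], [0, 0, 0, 0, 0, 0, 0], [0, 0, 0, 0, 0, 0, 0], [0, 0, 0, 0, 0, 0, 0], [0, 0, 0, 0, 0, 0, 0], [0, 0, 0, 0, 0, 0, 0], [0, 0, 0, 0, 0, 0, 0]],
  ],
)

```text
t: 3.4
ee_pos: [635.2, 237.0, 116.0]
orientation: [-0.164, 3.137, 0.0]
ft_force: [0.1, 0.1, -0.9]
width: 43.2
```

Call:
apply_moves(
  series=[
    [[0, 0, 0, 0, 0, 0, 0], [0, 0, 0, 0, 0, 0, 0], [0, 0, -2, 0, 0, 0, 0], [0, 0, -3, 0, 0, 0, 0], [0, 0, -3, 0, 0, 0, 0], [0, 0, -1.5, 0, 0, 0, 0], [0, 0, 0, 0, 0, 0, 0], [0, 0, 0, 0, 0, 0, 0]],
  ],
)

```text
t: 4.2
ee_pos: [634.6, 236.8, 209.8]
orientation: [0.164, -3.136, 0.0]
ft_force: [0.7, -0.3, -0.4]
width: 0.5
```

```bash
python3 -c "
from h import *
go(634,236.5,205,96)
snap('top','t2');snap('side','s2')
f=lambda i:cv2.resize(i,(390,390),interpolation=cv2.INTER_CUBIC)
cv2.imwrite('pics/v2.png',np.hstack([f(load('t2')[0][120:220,150:250]),f(load('s2')[0][110:200,240:330])]))"
```

```text
t 4.2 ee [634.6 236.8 209.8] ang 96.0 q6 -1.34 w 0.5 F [ 0.7 -0.3 -0.4]
shift cm [ 0.07 -0.03  0.48]
turn about tool z -0.0 tilt 0.05
```

View pics/v2.png

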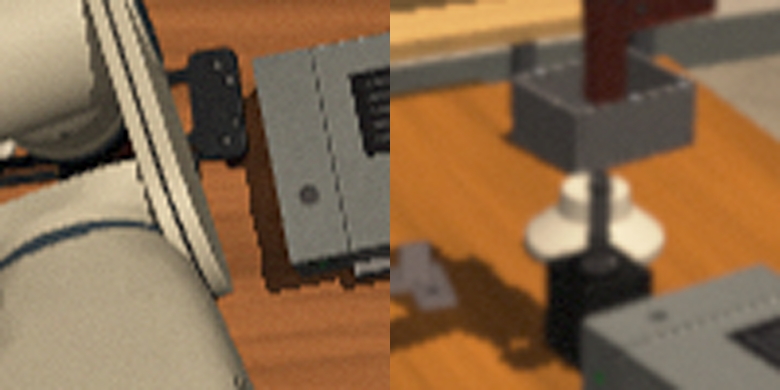

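The fingers close too slowly (about 70 mm/s), so I lifted before they had shut. The pin is undisturbed, so I'll retry with more closing rows.

Call:
apply_moves(
  series=[
    [[0, 0, 0, 0, 0, 0, 0.8], [0, 0, 0, 0, 0, 0, 0.8], [0, 0, 0, 0, 0, 0, 0.8], [0, 0, 0, 0, 0, 0, 0.8], [0, 0, 0, 0, 0, 0, 0.8], [0, 0, 0, 0, 0, 0, 0.8], [0, 0, 0, 0, 0, 0, 0.8], [0, 0, 0, 0, 0, 0, 0.8], [0, 0, 0, 0, 0, 0, 0.8], [0, 0, 0, 0, 0, 0, 0.8]],
  ],
)

```text
t: 5.3
ee_pos: [635.1, 237.0, 210.7]
orientation: [-0.164, 3.137, -0.0]
ft_force: [-0.6, 0.3, -0.4]
width: 69.7
```

Call:
apply_moves(
  series=[
    [[0, 0, 3, 0, 0, 0, 0.8], [0, 0, 3, 0, 0, 0, 0.8], [0, 0, 3, 0, 0, 0, 0.8], [0, 0, 0.8, 0, 0, 0, 0.8], [0, 0, 0, 0, 0, 0, 0.8], [0, 0, 0, 0, 0, 0, 0]],
  ],
)

```text
t: 5.9
ee_pos: [636.0, 237.3, 114.0]
orientation: [-0.164, 3.136, 0.001]
ft_force: [0.3, -0.1, -0.7]
width: 65.8
```

Call:
apply_moves(
  series=[
    [[0, 0, 0, 0, 0, 0, 0], [0, 0, 0, 0, 0, 0, 0], [0, 0, 0, 0, 0, 0, 0], [0, 0, 0, 0, 0, 0, 0], [0, 0, 0, 0, 0, 0, 0], [0, 0, 0, 0, 0, 0, 0], [0, 0, 0, 0, 0, 0, 0], [0, 0, 0, 0, 0, 0, 0], [0, 0, 0, 0, 0, 0, 0], [0, 0, 0, 0, 0, 0, 0], [0, 0, 0, 0, 0, 0, 0], [0, 0, 0, 0, 0, 0, 0]],
  ],
)

```text
t: 7.1
ee_pos: [635.2, 237.4, 112.7]
orientation: [-0.164, 3.137, 0.001]
ft_force: [-0.3, 4.2, -1.8]
width: 13.9
```

Call:
apply_moves(
  series=[
    [[0, 0, -1, 0, 0, 0, 0], [0, 0, -2.5, 0, 0, 0, 0], [0, 0, -3, 0, 0, 0, 0], [0, 0, -3, 0, 0, 0, 0], [0, 0, -0.5, 0, 0, 0, 0], [0, 0, 0, 0, 0, 0, 0], [0, 0, 0, 0, 0, 0, 0]],
  ],
)

```text
t: 7.8
ee_pos: [634.2, 236.3, 211.1]
orientation: [0.164, -3.135, 0.002]
ft_force: [0.2, -0.9, 0.2]
width: 13.9
```

```bash
python3 -c "
from h import *
go(624,125.5,212,96)"
```

```text
t 7.8 ee [634.2 236.3 211.1] ang 96.0 q6 -1.34 w 13.9 F [ 0.2 -0.9  0.2]
shift cm [  2.17 -10.91  -0.07]
turn about tool z -0.0 tilt 0.15
```

Call:
apply_moves(
  series=[
    [[0.4, -2.2, 0, 0, 0, 0, 0], [0.4, -2.2, 0, 0, 0, 0, 0], [0.4, -2.2, 0, 0, 0, 0, 0], [0.4, -2.2, 0, 0, 0, 0, 0], [0.5, -2.1, 0, 0, 0, 0, 0], [0, 0, 1, 0, 0, 0, 0], [0, 0, 0, 0, 0, 0, 0], [0, 0, 0, 0, 0, 0, 0], [0, 0, 0, 0, 0, 0, 0]],
  ],
)

```text
t: 8.7
ee_pos: [625.5, 127.3, 202.2]
orientation: [0.166, -3.137, 0.0]
ft_force: [0.2, -0.0, -0.4]
width: 13.9
```

```bash
python3 -c "
from h import *
go(623.3,125.5,200,96)
snap('top','t3');snap('side','s3')
f=lambda i:cv2.resize(i,(390,390),interpolation=cv2.INTER_CUBIC)
print(w2p('t3',[[623.3,125.5,88]]),w2p('s3',[[623.3,125.5,88]]))
cv2.imwrite('pics/v3.png',np.hstack([f(load('t3')[0][130:210,190:270]),f(load('s3')[0][150:210,280:340])]))"
```

```text
t 8.7 ee [625.5 127.3 202.2] ang 96.1 q6 -1.49 w 13.9 F [ 0.2 -0.  -0.4]
shift cm [ 0.24 -0.15  0.22]
turn about tool z 0.1 tilt 0.04
[[228.80998559 169.80319961]] [[301.08605506 182.41117691]]
```

View pics/v3.png

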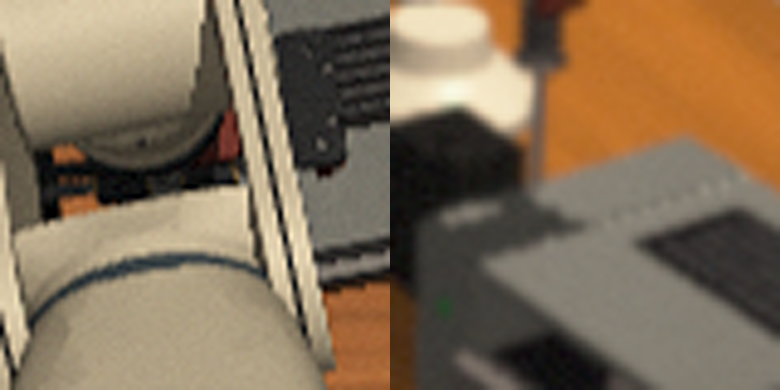

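```bash
python3 -c "
from h import *
x,y,z=ctrl.get_obs()['ee_pos']
for zz in (97,110,125,140): print(zz,w2p('s3',[[x,y,zz]]).round(1))
g=cv2.cvtColor(load('s3')[0],cv2.COLOR_BGR2GRAY)
for v in range(162,190,2): print(v,g[v,294:312])
"
```

```text
97 [[301.7 179.2]]
110 [[301.9 175.1]]
125 [[302.  170.3]]
140 [[302.2 165.5]]
162 [230 229 229 227 226 223 214 191 124  96 112 122 131 132 130 129 129 129]
164 [232 231 230 230 227 225 222 197 125 100 123 130 133 132 132 131 129 129]
166 [228 230 231 230 230 227 218 175 113 102 122 128 129 130 132 132 134 131]
168 [132 177 211 221 218 202 171 133 100 103 122 126 128 128 128 131 130 131]
170 [ 39  56  89 115 130 131 128 113  95 104 121 124 127 128 128 128 127 129]
172 [ 35  37  37  34  42  60  81  94  94 106 124 127 124 126 125 124 124 127]
174 [ 29  26  29  22  24  32  59  90  93 107 126 129 131 130 126 124 125 125]
176 [ 25  24  21  23  25  33  59  86  93 108 124 130 133 130 134 131 131 131]
178 [ 25  26  24  29  35  40  63  90 102 117 130 133 133 132 131 131 130 130]
180 [ 54  56  58  58  57  60  66  81 107 126 129 130 133 130 131 130 128 130]
182 [107 101  91  71  60  59  65  65  68  77  79  88 111 124 127 127 129 129]
184 [ 66  63  61  62  63  60  63  61  60  60  59  60  67  77  83  92 110 118]
186 [ 60  60  61  61  62  61  64  66  67  80  99  97  98 112 119 125 127 130]
188 [ 64  67  69  81  91  95  98 111 118 125 132 130 130 128 130 131 130 130]
```

Call:
apply_moves(
  series=[
    [[0.2, -0.18, 0, 0, 0, 0, 0], [0, 0, 0, 0, 0, 0, 0], [0, 0, 0.5, 0, 0, 0, 0], [0, 0, 0.4, 0, 0, 0, 0], [0, 0, 0.4, 0, 0, 0, 0], [0, 0, 0.4, 0, 0, 0, 0]],
  ],
)

```text
t: 9.4
ee_pos: [623.7, 124.3, 185.1]
orientation: [0.164, -3.137, 0.0]
ft_force: [-0.1, -0.1, -0.6]
width: 13.8
```

Call:
apply_moves(
  series=[
    [[0, 0.1, 0.6, 0, 0, 0, 0], [0, 0, 0.6, 0, 0, 0, 0], [0, 0, 0.6, 0, 0, 0, 0], [0, 0, 0.6, 0, 0, 0, 0], [0, 0, 0.5, 0, 0, 0, 0], [0, 0, 0.2, 0, 0, 0, 0], [0, 0, 0, 0, 0, 0, 0]],
  ],
)

```text
t: 10.1
ee_pos: [623.6, 125.4, 154.4]
orientation: [0.164, -3.137, 0.0]
ft_force: [-0.2, -0.8, -1.9]
width: 13.6
```

Call:
apply_moves(
  series=[
    [[0, 0, 0.3, 0, 0, 0, 0], [0, 0, 0.3, 0, 0, 0, 0], [0, 0, 0.3, 0, 0, 0, 0], [0, 0, 0.15, 0, 0, 0, 0], [0, 0, 0, 0, 0, 0, 0], [0, 0, 0, 0, 0, 0, 0]],
  ],
)

```text
t: 10.7
ee_pos: [623.9, 125.4, 144.4]
orientation: [-0.164, 3.137, 0.0]
ft_force: [-1.8, -0.3, 4.4]
width: 13.9
```

```bash
python3 -c "
from h import *
go(623.6,125.4,144,96)
snap('side','s4');crop('s4',230,120,400,260,4,'v4')"
```

```text
t 10.7 ee [623.9 125.4 144.4] ang 96.0 q6 -1.5 w 13.9 F [-1.8 -0.3  4.4]
shift cm [ 0.03 -0.    0.04]
turn about tool z -0.0 tilt 0.02
```

View pics/v4.png

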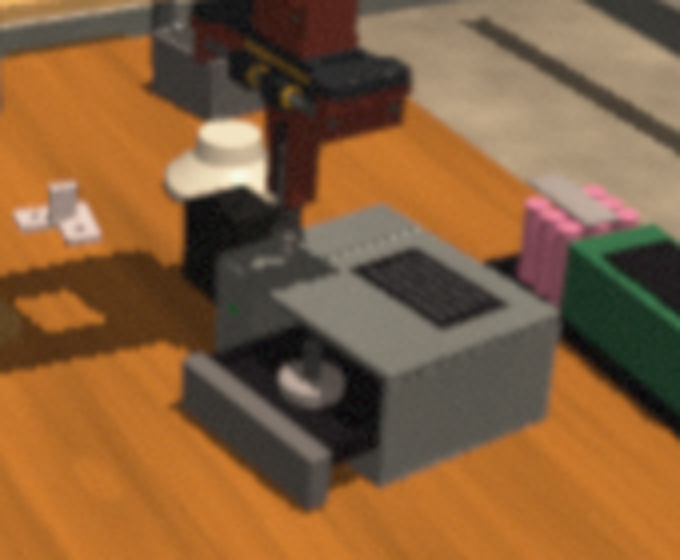

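The tray is sliding out with the disc on it, at (310,380) in the crop. I'll wait a moment, withdraw the pin and return it.

Call:
apply_moves(
  series=[
    [[0, 0, 0, 0, 0, 0, 0], [0, 0, 0, 0, 0, 0, 0], [0, 0, 0, 0, 0, 0, 0], [0, 0, 0, 0, 0, 0, 0], [0, 0, 0, 0, 0, 0, 0], [0, 0, -1, 0, 0, 0, 0], [0, 0, -2, 0, 0, 0, 0], [0, 0, -2, 0, 0, 0, 0], [0, 0, -1.8, 0, 0, 0, 0], [0, 0, 0, 0, 0, 0, 0]],
  ],
)

```text
t: 11.75
ee_pos: [625.1, 125.7, 214.8]
orientation: [-0.164, 3.133, 0.001]
ft_force: [0.4, -0.3, 0.4]
width: 13.6
```

Call:
apply_moves(
  series=[
    [[-0.4, 2.2, 0, 0, 0, 0, 0], [-0.4, 2.2, 0, 0, 0, 0, 0], [-0.4, 2.2, 0, 0, 0, 0, 0], [-0.4, 2.2, 0, 0, 0, 0, 0], [-0.5, 2.2, 0, 0, 0, 0, 0], [0, 0, 0, 0, 0, 0, 0], [0, 0, 0, 0, 0, 0, 0], [0, 0, 0, 0, 0, 0, 0]],
  ],
)

```text
t: 12.55
ee_pos: [632.6, 236.1, 211.4]
orientation: [0.164, -3.136, 0.001]
ft_force: [-0.6, 1.0, -1.0]
width: 13.9
```

```bash
python3 -c "
from h import *
go(635,236.8,211,96)"
```

```text
t 12.6 ee [632.6 236.1 211.4] ang 96.0 q6 -1.34 w 13.9 F [-0.6  1.  -1. ]
shift cm [-0.24  0.05  0.04]
turn about tool z -0.0 tilt 0.08
```

Call:
apply_moves(
  series=[
    [[-0.2, 0.05, 1, 0, 0, 0, 0], [0, 0, 1, 0, 0, 0, 0], [0, 0, 1, 0, 0, 0, 0], [0, 0, 0.5, 0, 0, 0, 0], [0, 0, 0.5, 0, 0, 0, 0], [0, 0, 0.5, 0, 0, 0, 0]],
  ],
)

```text
t: 13.15
ee_pos: [635.1, 237.7, 166.7]
orientation: [-0.164, 3.137, 0.0]
ft_force: [0.5, 0.2, -0.8]
width: 13.8
```

Call:
apply_moves(
  series=[
    [[0, 0, 1, 0, 0, 0, 0], [0, 0, 1, 0, 0, 0, 0], [0, 0, 1, 0, 0, 0, 0], [0, 0, 1, 0, 0, 0, 0], [0, 0, 0.6, 0, 0, 0, 0], [0, 0, 0.5, 0, 0, 0, 0], [0, 0, 0, 0, 0, 0, 0]],
  ],
)

```text
t: 13.85
ee_pos: [634.7, 237.6, 115.4]
orientation: [0.164, -3.136, 0.0]
ft_force: [-0.2, 0.7, 0.3]
width: 13.8
```

Almost seated, about 2.5 mm up. I'll lower to contact and release.

Call:
apply_moves(
  series=[
    [[0, 0, 0.15, 0, 0, 0, 0], [0, 0, 0.1, 0, 0, 0, 0], [0, 0, 0, 0, 0, 0, 0], [0, 0, 0, 0, 0, 0, 0.6], [0, 0, 0, 0, 0, 0, 0.6], [0, 0, 0, 0, 0, 0, 0.6], [0, 0, 0, 0, 0, 0, 0.6], [0, 0, 0, 0, 0, 0, 0.6], [0, 0, 0, 0, 0, 0, 0.6], [0, 0, 0, 0, 0, 0, 0.6]],
  ],
)

```text
t: 14.85
ee_pos: [635.0, 237.7, 113.7]
orientation: [0.164, -3.137, 0.0]
ft_force: [0.6, 0.0, -0.0]
width: 52.6
```

Call:
apply_moves(
  series=[
    [[0, 0, -3, 0, 0, 0, 0.8], [0, 0, -3, 0, 0, 0, 0.8], [0, 0, -3, 0, 0, 0, 0.8], [0, 0, -3, 0, 0, 0, 0.8], [4, 0, 0, 0, 0, 0, 0.8], [4, 0, 0, 0, 0, 0, 0.8], [4, 0, 0, 0, 0, 0, 0.8], [4, 0, 0, 0, 0, 0, 0.8], [4, 0, 0, 0, 0, 0, 0.8], [0, 0, 0, 0, 0, 0, 0.8], [0, 0, 0, 0, 0, 0, 0.8]],
  ],
)

```text
t: 15.95
ee_pos: [436.3, 217.1, 234.3]
orientation: [-0.165, 3.136, 0.001]
ft_force: [1.2, 0.8, 0.1]
width: 70.1
```

```bash
python3 -c "
from h import *
go(634,236.5,200,96)
snap('top','t5');snap('side','s5')
f=lambda i:cv2.resize(i,(400,400),interpolation=cv2.INTER_CUBIC)
cv2.imwrite('pics/v5.png',np.hstack([f(load('t5')[0][120:240,170:290]),f(load('s5')[0][130:250,240:360])]))"
```

```text
t 15.9 ee [436.3 217.1 234.3] ang 96.0 q6 -1.24 w 70.1 F [1.2 0.8 0.1]
shift cm [-19.86  -0.15   3.46]
turn about tool z 0.0 tilt 0.09
```

View pics/v5.png

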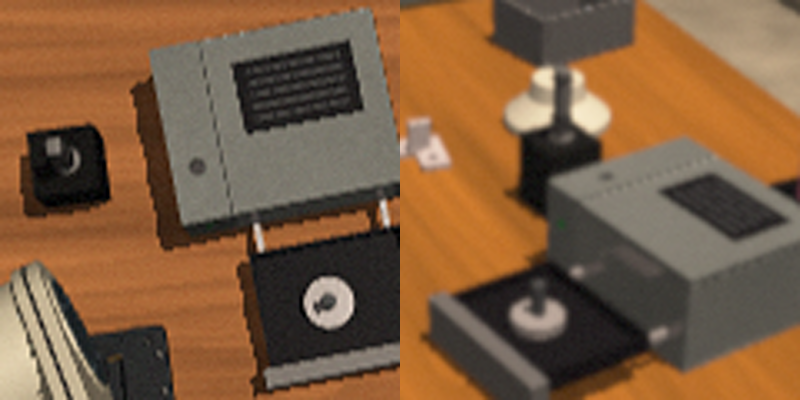

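Pin seated at (62,155) and tray out, with the disc at (328,303) in the top half. I'll locate the disc and its knob, and work out the box move.

```bash
python3 -c "
from h import *
print('disc',cw('t5',170,120,10/3,[(328,303)],42),'side',cw('s5',240,130,10/3,[(138,322)],42))
# blob centroid of bright disc
im=load('t5')[0]; m=(im.min(2)>130).astype(np.uint8); m[:, :255]=0;m[:195]=0;m[228:]=0
n,l,s,c=cv2.connectedComponentsWithStats(m); i=1+s[1:,4].argmax(); print(s[i],c[i]); k=np.argwhere(cv2.dilate(m,np.ones((1,1)))*(l==i)); (cx,cy),r=cv2.minEnclosingCircle(k[:,::-1].astype(np.float32)); print(cx,cy,r,p2w('t5',[(cx,cy)],42))
go(470,40,130,96)"
```

```text
disc [[511.19838882  19.56199551  42.        ]] side [[507.50303381   7.03787558  42.        ]]
[448 217  21  11 177] [458.76271186 222.95480226]
458.137939453125 223.5402374267578 10.451425552368164 [[ 460.86888157 -520.49229855   42.        ]]
t 16.1 ee [437.6 217.3 234.2] ang 96.0 q6 -1.24 w 70.4 F [-0.2 -0.5 -1.2]
shift cm [ -1.36 -17.97  10.41]
turn about tool z -0.0 tilt 0.11
```

```bash
python3 -c "
from h import *
for fn,(u0,v0,u1,v1) in {'t5':(255,198,282,224),'s5':(268,212,298,235)}.items():
    im=load(fn)[0][v0:v1,u0:u1]; m=(im.min(2)>105).astype(np.uint8)
    n,l,s,c=cv2.connectedComponentsWithStats(m)
    for i in range(1,n):
        if s[i,4]>30:
            k=np.argwhere(l==i)[:,::-1].astype(np.float32); e=cv2.fitEllipse(cv2.convexHull(k)); p=np.array(e[0])+[u0,v0]
            print(fn,s[i],p.round(1),np.round(e[1],1),p2w(fn,[p],42))
    for r in m: print(''.join('.#'[x] for x in r))
"
```

```text
t5 [  6   5  15  16 157] [268.3 210.3] [14.6 15.2] [[511.86240476  18.95215017  42.        ]]
...........................
...........................
...........................
...........................
...........................
...........#####...........
.........#########.........
........###########........
........############.......
.......##############......
.......#####..#######......
......#####.....#####......
......#####.....#####......
......###......######......
.......##......######......
.......###.##########......
.......#############.......
........############.......
.........##########........
..........########.........
.............#.............
...........................
...........................
...........................
...........................
...........................
s5 [  5   8  16  10 101] [281.  224.1] [ 9.7 15.7] [[511.5928852   16.13372531  42.        ]]
.........................#....
..............................
..............................
..............................
..............................
..............................
..............................
..............................
.........##.....##............
.......####.....####..........
......####......#####.........
.....#####......#####.........
.....#######...######.........
......###############.........
......###############.........
.......#############..........
.........##########...........
.............####.............
..............................
..............................
#.............................
##............................
###...........................
```

Call:
apply_moves(
  series=[
    [[-1.1, -3.8, 0, 0, 0, 0, 0.5], [-1.1, -3.8, 0, 0, 0, 0, 0.5], [-1.1, -3.8, 0, 0, 0, 0, 0.5], [-1.1, -3.8, 0, 0, 0, 0, 0.5], [-1, -3.8, 0, 0, 0, 0, 0.5], [0, 0, 4, 0, 0, 0, 0.5], [0, 0, 4, 0, 0, 0, 0.5], [0, 0, 2.5, 0, 0, 0, 0.5], [0, 0, 0, 0, 0, 0, 0.5]],
  ],
)

```text
t: 16.95
ee_pos: [508.5, 32.8, 125.3]
orientation: [0.162, -3.131, -0.0]
ft_force: [-0.3, 0.7, 0.4]
width: 43.8
```

```bash
python3 -c "
from h import *
go(511.8,18.5,61,96)"
```

```text
t 16.9 ee [508.5  32.8 125.3] ang 95.9 q6 -1.63 w 43.8 F [-0.3  0.7  0.4]
shift cm [-0.22 -1.46  6.43]
turn about tool z -0.1 tilt 0.36
```

Call:
apply_moves(
  series=[
    [[-0.2, -1.4, 0, 0, 0, 0, 0.5], [0, 0, 2, 0, 0, 0, 0.5], [0, 0, 2, 0, 0, 0, 0.5], [0, 0, 2, 0, 0, 0, 0.5], [0, 0, 0.3, 0, 0, 0, 0.5], [0, 0, 0, 0, 0, 0, 0.5], [0, 0, 0, 0, 0, 0, 0], [0, 0, 0, 0, 0, 0, 0], [0, 0, 0, 0, 0, 0, 0], [0, 0, 0, 0, 0, 0, 0], [0, 0, 0, 0, 0, 0, 0], [0, 0, 0, 0, 0, 0, 0]],
  ],
)

```text
t: 18.15
ee_pos: [513.3, 19.8, 66.0]
orientation: [-0.164, 3.137, -0.0]
ft_force: [-0.5, -0.9, 4.2]
width: 11.0
```

Call:
apply_moves(
  series=[
    [[0, 0, 0, 0, 0, 0, 0], [0, 0, 0, 0, 0, 0, 0], [0, 0, 0, 0, 0, 0, 0], [0, 0, -2, 0, 0, 0, 0], [0, 0, -3, 0, 0, 0, 0], [0, 0, -3, 0, 0, 0, 0], [0, 0, 0, 0, 0, 0, 0]],
  ],
)

```text
t: 18.85
ee_pos: [515.3, 19.8, 148.7]
orientation: [-0.164, 3.131, -0.0]
ft_force: [0.2, 0.0, -0.4]
width: 11.5
```

```bash
python3 -c "
from h import *
go(409,257,141,96)"
```

```text
t 18.9 ee [515.3  19.8 148.7] ang 96.0 q6 -1.66 w 11.5 F [ 0.2  0.  -0.4]
shift cm [ 8.1  24.7   0.71]
turn about tool z -0.0 tilt 0.34
```

Call:
apply_moves(
  series=[
    [[1.1, 3.5, 0, 0, 0, 0, 0], [1.1, 3.5, 0, 0, 0, 0, 0], [1.2, 3.5, 0, 0, 0, 0, 0], [1.2, 3.5, 0, 0, 0, 0, 0], [1.2, 3.5, 0, 0, 0, 0, 0], [1.2, 3.5, 0, 0, 0, 0, 0], [1.1, 3.6, 0, 0, 0, 0, 0], [0, 0, 0, 0, 0, 0, 0], [0, 0, 0, 0, 0, 0, 0]],
  ],
)

```text
t: 19.75
ee_pos: [406.0, 256.1, 144.6]
orientation: [0.168, -3.136, 0.002]
ft_force: [-0.3, -0.6, -0.4]
width: 11.1
```

```bash
python3 -c "
from h import *
go(409,257,39,96)
snap('top','t6');snap('side','s6')
f=lambda i:cv2.resize(i,(400,400),interpolation=cv2.INTER_CUBIC)
print(w2p('s6',[[409,257,20]]))
cv2.imwrite('pics/v6.png',np.hstack([cv2.resize(load('t6')[0][165:265,220:320],(400,400),interpolation=cv2.INTER_CUBIC),f(load('s6')[0][130:230,170:270])]))"
```

```text
t 19.8 ee [406.  256.1 144.6] ang 96.1 q6 -1.14 w 11.1 F [-0.3 -0.6 -0.4]
shift cm [-0.33  0.06 10.56]
turn about tool z 0.1 tilt 0.1
[[215.99243374 196.79022703]]
```

View pics/v6.png

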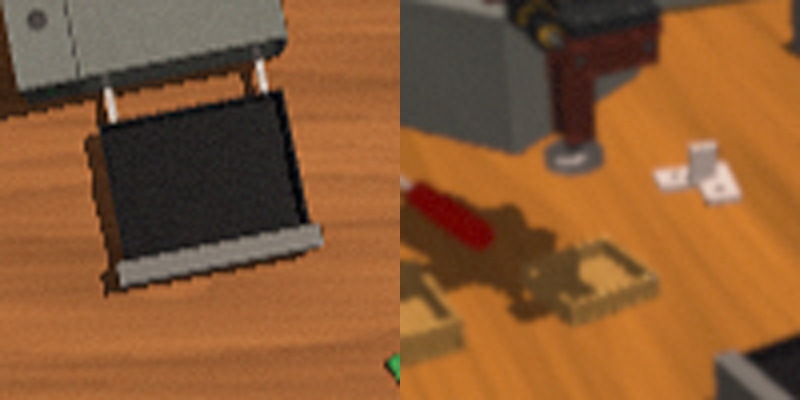

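The disc hangs level under the fingers at (575,155), and the box below is empty. Lowering it into the box.

Call:
apply_moves(
  series=[
    [[-0.3, 0.05, 3, 0, 0, 0, 0], [0, 0, 3, 0, 0, 0, 0], [0, 0, 2.5, 0, 0, 0, 0], [0, 0, 1, 0, 0, 0, 0], [0, 0, 0.4, 0, 0, 0, 0], [0, 0, 0, 0, 0, 0, 0], [0, 0, 0, 0, 0, 0, 0]],
  ],
)

```text
t: 20.55
ee_pos: [410.6, 256.9, 47.5]
orientation: [-0.163, 3.136, 0.001]
ft_force: [-0.5, 0.1, -0.9]
width: 11.1
```

```bash
python3 -c "
from h import *
np.set_printoptions(precision=1,suppress=True)
go(409,257,39,96)
w=cw('t6',220,165,4,[(103,130),(283,92),(308,222),(118,260)],44)
print(w, np.linalg.norm(w[0]-w[1]),np.linalg.norm(w[1]-w[2]),np.linalg.norm(w[3]-w[2]))
p=cw('t6',220,165,4,[(118,265),(321,228)],44);print(p,np.linalg.norm(p[0]-p[1]),p.mean(0))
im=load('t6')[0][165:265,220:320]
"
```

```text
t 20.6 ee [410.6 256.9  47.5] ang 96.0 q6 -1.14 w 11.1 F [-0.5  0.1 -0.9]
shift cm [0.2 0.  0.8]
turn about tool z -0.0 tilt 0.09
[[550.9  83.1  44. ]
 [574.9 -45.6  44. ]
 [481.9 -60.7  44. ]
 [458.3  74.4  44. ]] 130.87107640943597 94.26242488804813 137.12859478904474
[[454.7  74.5  44. ]
 [477.4 -69.7  44. ]] 146.00775517365207 [466.1   2.4  44. ]
```

Call:
apply_moves(
  series=[
    [[0, 0, 0.3, 0, 0, 0, 0], [0, 0, 0.3, 0, 0, 0, 0], [0, 0, 0.2, 0, 0, 0, 0], [0, 0, 0.2, 0, 0, 0, 0], [0, 0, 0, 0, 0, 0, 0]],
  ],
)

```text
t: 21.05
ee_pos: [410.1, 257.0, 37.8]
orientation: [-0.165, 3.136, 0.0]
ft_force: [-1.5, -2.2, 17.1]
width: 11.3
```

Call:
apply_moves(
  series=[
    [[0, 0, -0.15, 0, 0, 0, 0], [0, 0, 0, 0, 0, 0, 0.35], [0, 0, 0, 0, 0, 0, 0.35], [0, 0, 0, 0, 0, 0, 0.35], [0, 0, 0, 0, 0, 0, 0.35], [0, 0, 0, 0, 0, 0, 0.35], [0, 0, -3, 0, 0, 0, 0.35], [0, 0, -4, 0, 0, 0, 0.5], [0, 0, -4, 0, 0, 0, 0.5], [0, 0, 0, 0, 0, 0, 0.5]],
  ],
)

```text
t: 22.05
ee_pos: [412.5, 258.4, 152.6]
orientation: [-0.164, 3.13, 0.006]
ft_force: [0.7, 0.4, 0.4]
width: 43.6
```

```bash
python3 -c "
from h import *
snap('side','s7'); snap('top','t7')
go(549.9,386,150,262)"
```

```text
t 22.1 ee [410.2 257.  148.8] ang 96.0 q6 -1.14 w 44.2 F [ 0.   0.6 -0.2]
shift cm [-15.24  11.37  -0.08]
turn about tool z 14.0 tilt 0.13
```

```bash
python3 -c "
from h import *
th=np.radians(9.5);e=np.array([np.cos(th),np.sin(th)]);n=np.array([-e[1],e[0]]);c=e*509.8-n*73;print(c)
out=[]
for fn,(u0,v0),s,(W,H) in (('t7',(242,183),6.5,(61,61)),('s7',(245,185),4.4,(90,90))):
    im=load(fn)[0][v0:v0+H,u0:u0+W]; im=cv2.resize(im,None,fx=s,fy=s,interpolation=cv2.INTER_CUBIC); im=cv2.convertScaleAbs(im,alpha=1.6,beta=15)
    def d(P,col):
        for x,y,z in P:
            q=w2p(fn,[[*(c+e*x+n*y),z]])[0]; q=((q-[u0,v0]+.5)*s-.5); cv2.drawMarker(im,tuple(int(round(a)) for a in q),col,0,7,1)
    d([(a,b,44) for a in(-48,48) for b in(-64,64)],(0,0,255)); d([(a,b,32) for a in(-48,48) for b in(-64,64)],(0,255,0)); d([(-65,b,z) for b in(-74,74) for z in (4,44)],(255,100,0))
    out.append(cv2.resize(im,(396,396)))
cv2.imwrite('pics/v7.png',np.hstack(out))"
```

```text
[514.85687489  12.14242056]
```

View pics/v7.png

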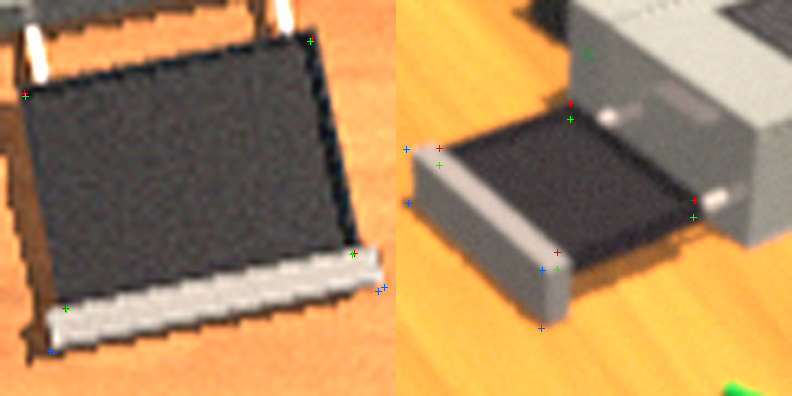

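The overlay fits to about 2 mm, and a slight correction puts the tray centre near (515.8, 12.3) at 9.8°. Before each pick I'll check whether that plate has moved.

```bash
cat >> h.py <<'E'
C=np.array([515.8,12.3]); TH=9.8
PL={'A':(549.9,386.,172.2),'B':(641.7,-242.4,82.05),'C':(421.4,-263.5,191.6)}
def tray(x,y):
    return C+R.from_euler('z',TH,degrees=True).as_matrix()[:2,:2]@[x,y]
def chk(fn,ref):
    "shift (mm) of each plate's white blob between two pictures of one camera"
    for k,(x,y,_) in PL.items():
        u,v=w2p(ref,[[x,y,6]])[0].astype(int); r=[]
        for f in(ref,fn):
            im=load(f)[0].astype(int)[max(v-16,0):v+16,max(u-16,0):u+16]; m=(im.min(2)>150)&(im.max(2)-im.min(2)<40)
            r.append((m.sum(),*((np.argwhere(m).mean(0)[::-1]+[u-16,v-16]) if m.any() else (0,0))))
        print(fn,k,np.round(r,1).tolist())
E
python3 -c "
from h import *
chk('t7','top0');chk('s7','side0')
print(tray(7,39),tray(23,-39),tray(-23,-25))
go(549.9,386,150,82.2)"
```

```text
t7 A [[231.0, 142.6, 201.7], [235.0, 142.6, 201.7]]
t7 B [[252.0, 355.6, 165.5], [182.0, 363.8, 162.0]]
t7 C [[252.0, 366.9, 240.0], [252.0, 366.8, 240.0]]
s7 A [[22.0, 245.8, 175.4], [34.0, 246.5, 175.0]]
s7 B [[76.0, 376.8, 284.0], [85.0, 383.9, 290.4]]
s7 C [[101.0, 297.3, 316.0], [179.0, 297.5, 316.0]]
[516.05968482  51.92237454] [545.10255213 -22.21608956] [497.39085581 -16.25001594]
t 22.1 ee [410.2 257.  148.8] ang 96.0 q6 -1.14 w 44.2 F [ 0.   0.6 -0.2]
shift cm [-15.24  11.37  -0.08]
turn about tool z 13.8 tilt 0.13
```

Plate B has been knocked aside and will be remeasured; A and C haven't moved. Fetching A first.

Call:
apply_moves(
  series=[
    [[-3, 2.2, 0, 0, 0, 0, 0.5], [-3, 2.3, 0, 0, 0, 0, 0.5], [-3, 2.3, 0, 0, 0, 0, 0.5], [-3, 2.3, 0, 0, 0, 0, 0.5], [-3.2, 2.3, 0, 0, 0, 0, 0.5], [0, 0, 0, 0, 0, 6.9, 0.5], [0, 0, 0, 0, 0, 6.9, 0.5], [0, 0, 4, 0, 0, 0, 0.5], [0, 0, 2, 0, 0, 0, 0.5], [0, 0, 0, 0, 0, 0, 0.5], [0, 0, 0, 0, 0, 0, 0.5]],
  ],
)

```text
t: 23.25
ee_pos: [548.3, 385.5, 86.6]
orientation: [-0.214, -3.132, 0.003]
ft_force: [0.2, -0.6, 0.5]
width: 44.1
```

```bash
python3 -c "
from h import *
go(549.9,386,22,82.2)
d=snap('top','t8');snap('side','s8');chk('s8','side0')
f=lambda i:cv2.resize(i,(400,400),interpolation=cv2.INTER_CUBIC)
cv2.imwrite('pics/v8.png',np.hstack([f(load('t8')[0][140:190,340:390]),f(load('s8')[0][130:210,190:270])]))"
```

```text
t 23.2 ee [548.3 385.5  86.6] ang 82.2 q6 -0.84 w 44.1 F [ 0.2 -0.6  0.5]
shift cm [-0.16  0.08  6.46]
turn about tool z -0.0 tilt 0.17
s8 A [[22.0, 245.8, 175.4], [17.0, 249.6, 175.9]]
s8 B [[76.0, 376.8, 284.0], [89.0, 383.7, 290.5]]
s8 C [[101.0, 297.3, 316.0], [196.0, 296.9, 315.7]]
```

View pics/v8.png

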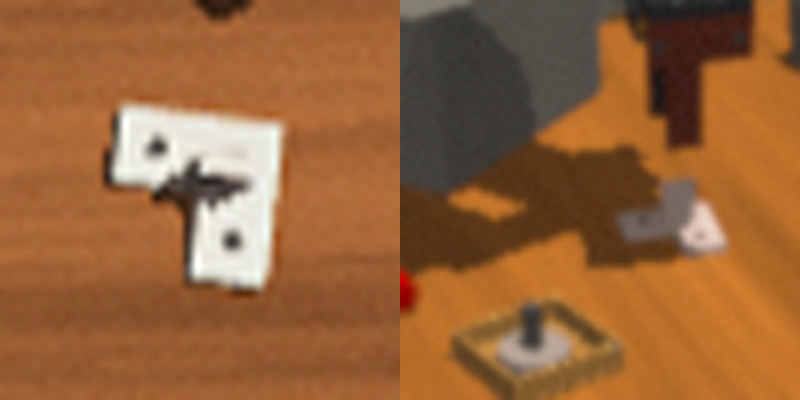

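The disc sits upright in the small box at (530,340), the fingers are over A, and B's new outline is clear. Picking A.

Call:
apply_moves(
  series=[
    [[-0.15, 0.05, 2, 0, 0, 0, 0.5], [0, 0, 2, 0, 0, 0, 0.5], [0, 0, 1.4, 0, 0, 0, 0.5], [0, 0, 0.8, 0, 0, 0, 0.5], [0, 0, 0, 0, 0, 0, 0.5], [0, 0, 0, 0, 0, 0, 0.5]],
  ],
)

```text
t: 23.95
ee_pos: [551.0, 386.6, 26.8]
orientation: [0.214, 3.134, 0.001]
ft_force: [-0.6, 0.3, 0.1]
width: 43.6
```

```bash
python3 -c "
from h import *
go(549.9,386,23,82.2)
m=[(-23,-23),(37,-23),(37,5),(5,5),(5,37),(-23,37)]
print('B',fit(m,cw('t8',340,140,8,[(284,122),(120,103),(110,183),(200,190),(190,278),(265,291)],6)))"
```

```text
t 23.9 ee [551.  386.6  26.8] ang 82.2 q6 -0.84 w 43.6 F [-0.6  0.3  0.1]
shift cm [ 0.11 -0.07  0.38]
turn about tool z -0.0 tilt 0.05
B (np.float64(649.9550098733331), np.float64(-273.05369117958037), np.float64(81.53150064378815), np.float64(1.2304899441412496))
```

Close and lift.

Call:
apply_moves(
  series=[
    [[0, 0, 0.35, 0, 0, 0, 0.5], [0, 0, 0, 0, 0, 0, 0], [0, 0, 0, 0, 0, 0, 0], [0, 0, 0, 0, 0, 0, 0], [0, 0, 0, 0, 0, 0, 0], [0, 0, 0, 0, 0, 0, 0], [0, 0, 0, 0, 0, 0, 0], [0, 0, 0, 0, 0, 0, 0], [0, 0, 0, 0, 0, 0, 0], [0, 0, 0, 0, 0, 0, 0]],
  ],
)

```text
t: 24.95
ee_pos: [550.7, 386.4, 22.8]
orientation: [0.214, 3.134, 0.0]
ft_force: [-0.8, -0.3, 1.8]
width: 8.6
```

Call:
apply_moves(
  series=[
    [[0, 0, -2, 0, 0, 0, 0], [0, 0, -4, 0, 0, 0, 0], [0, 0, -4, 0, 0, 0, 0], [0, 0, -3, 0, 0, 0, 0], [0, 0, 0, 0, 0, 0, 0], [0, 0, 0, 0, 0, 0, 0]],
  ],
)

```text
t: 25.55
ee_pos: [550.6, 386.2, 152.8]
orientation: [0.214, 3.134, 0.0]
ft_force: [0.4, 0.8, -1.3]
width: 9.0
```

```bash
python3 -c "
from h import *
go(*tray(7,39),150,99.8)"
```

```text
t 25.6 ee [550.6 386.2 152.8] ang 82.2 q6 -0.84 w 9.0 F [ 0.4  0.8 -1.3]
shift cm [ -1.12 -33.59   0.27]
turn about tool z -17.6 tilt 0.03
```

Call:
apply_moves(
  series=[
    [[-0.1, -3.8, 0, 0, 0, 0, 0], [-0.1, -3.7, 0, 0, 0, 0, 0], [-0.1, -3.7, 0, 0, 0, 0, 0], [-0.1, -3.7, 0, 0, 0, 0, 0], [-0.1, -3.7, 0, 0, 0, 0, 0], [-0.1, -3.7, 0, 0, 0, 0, 0], [-0.1, -3.7, 0, 0, 0, 0, 0], [-0.2, -3.8, 0, 0, 0, 0, 0], [-0.2, -3.8, 0, 0, 0, 0, 0]],
  ],
)

```text
t: 26.45
ee_pos: [514.0, 50.4, 150.7]
orientation: [-0.213, -3.131, 0.001]
ft_force: [0.5, 0.2, -1.0]
width: 9.0
```

Call:
apply_moves(
  series=[
    [[0, 0, 0, 0, 0, -5.9, 0], [0, 0, 0, 0, 0, -5.9, 0], [0, 0, 0, 0, 0, -5.8, 0], [0, 0, 2, 0, 0, 0, 0], [0, 0, 2, 0, 0, 0, 0], [0, 0, 0, 0, 0, 0, 0], [0, 0, 0, 0, 0, 0, 0]],
  ],
)

```text
t: 27.15
ee_pos: [514.7, 51.8, 111.4]
orientation: [0.268, -3.127, -0.0]
ft_force: [0.1, 0.4, -1.4]
width: 9.0
```

```bash
python3 -c "
from h import *
go(*tray(7,39),55,99.8)"
```

```text
t 27.1 ee [514.7  51.8 111.4] ang 99.8 q6 -1.66 w 9.0 F [ 0.1  0.4 -1.4]
shift cm [-0.15 -0.02  5.64]
turn about tool z -0.0 tilt 0.2
```

Call:
apply_moves(
  series=[
    [[-0.15, 0, 2, 0, 0, 0, 0], [0, 0, 2, 0, 0, 0, 0], [0, 0, 1, 0, 0, 0, 0], [0, 0, 0.3, 0, 0, 0, 0], [0, 0, 0, 0, 0, 0, 0], [0, 0, 0, 0, 0, 0, 0]],
  ],
)

```text
t: 27.75
ee_pos: [517.9, 52.3, 60.4]
orientation: [-0.268, 3.129, -0.0]
ft_force: [-0.0, -0.2, -1.3]
width: 8.7
```

Call:
apply_moves(
  series=[
    [[0.15, 0, 0.2, 0, 0, 0, 0], [0, 0, 0.15, 0, 0, 0, 0], [0, 0, 0.15, 0, 0, 0, 0], [0, 0, 0, 0, 0, 0, 0], [0, 0, 0, 0, 0, 0, 0]],
  ],
)

```text
t: 28.25
ee_pos: [516.0, 52.0, 54.7]
orientation: [-0.268, 3.13, -0.0]
ft_force: [-0.1, -0.8, -0.6]
width: 8.8
```

Call:
apply_moves(
  series=[
    [[0, 0, 0.1, 0, 0, 0, 0], [0, 0, 0, 0, 0, 0, 0], [0, 0, 0, 0, 0, 0, 0.2], [0, 0, 0, 0, 0, 0, 0.2], [0, 0, 0, 0, 0, 0, 0.2], [0, 0, 0, 0, 0, 0, 0.2], [0, 0, -2, 0, 0, 0, 0.2], [0, 0, -4, 0, 0, 0, 0.2], [0, 0, -4, 0, 0, 0, 0.4], [0, 0, 0, 0, 0, 0, 0.4]],
  ],
)

```text
t: 29.25
ee_pos: [519.0, 52.2, 158.2]
orientation: [-0.267, 3.122, -0.0]
ft_force: [0.1, 0.4, 0.4]
width: 29.9
```

```bash
python3 -c "
from h import *
go(421.4,-263.5,150,-78.4); snap('top','t9'); chk('t9','top0')"
```

```text
t 29.2 ee [519.   52.2 158.2] ang 99.8 q6 -1.66 w 29.9 F [0.1 0.4 0.4]
shift cm [ 14.99 -29.45   0.71]
turn about tool z -1.8 tilt 0.48
t9 A [[231.0, 142.6, 201.7], [0.0, 0.0, 0.0]]
t9 B [[252.0, 355.6, 165.5], [183.0, 363.8, 162.0]]
t9 C [[252.0, 366.9, 240.0], [253.0, 366.8, 240.0]]
```

Call:
apply_moves(
  series=[
    [[0, 0, 0, 0, 0, 8.5, 0.5], [0, 0, 0, 0, 0, 8.5, 0.5], [0, 0, 0, 0, 0, 8.5, 0.5], [0, 0, 0, 0, 0, 8.5, 0.5], [0, 0, 0, 0, 0, 8.5, 0.5], [0, 0, 0, 0, 0, 8.5, 0.5], [0, 0, 0, 0, 0, 8.5, 0.5], [0, 0, 0, 0, 0, 8.5, 0.5], [0, 0, 0, 0, 0, 8.5, 0.5], [0, 0, 0, 0, 0, 8.5, 0.5], [0, 0, 0, 0, 0, 8.5, 0.5], [0, 0, 0, 0, 0, 8.5, 0.5]],
  ],
)

```text
t: 30.5
ee_pos: [514.8, 51.8, 151.9]
orientation: [-2.269, -2.17, 0.004]
ft_force: [0.3, -0.0, 0.3]
width: 43.8
```

Call:
apply_moves(
  series=[
    [[0, 0, 0, 0, 0, 6.3, 0.5], [0, 0, 0, 0, 0, 0, 0.5], [0, 0, 0, 0, 0, 0, 0.5]],
  ],
)

```text
t: 30.8
ee_pos: [515.2, 51.9, 152.6]
orientation: [-2.376, -2.053, 0.002]
ft_force: [0.1, -0.3, 0.4]
width: 43.9
```

```bash
sed -i "s/'B':(641.7,-242.4,82.05)/'B':(650.,-273.,81.5)/" h.py; python3 -c "
from h import *
go(650,-273,150,-8.5)"
```

```text
t 30.8 ee [515.2  51.9 152.6] ang -8.3 q6 0.22 w 43.9 F [ 0.1 -0.3  0.4]
shift cm [-30.19  18.05   0.24]
turn about tool z 0.2 tilt 0.11
```

Call:
apply_moves(
  series=[
    [[-3.8, 2.2, 0, 0, 0, 0, 0.5], [-3.8, 2.2, 0, 0, 0, 0, 0.5], [-3.8, 2.2, 0, 0, 0, 0, 0.5], [-3.8, 2.2, 0, 0, 0, 0, 0.5], [-3.8, 2.3, 0, 0, 0, 0, 0.5], [-3.8, 2.3, 0, 0, 0, 0, 0.5], [-3.7, 2.3, 0, 0, 0, 0, 0.5], [-3.7, 2.3, 0, 0, 0, 0, 0.5], [0, 0, 3, 0, 0, 0, 0.5], [0, 0, 3, 0, 0, 0, 0.5], [0, 0, 0, 0, 0, 0, 0.5], [0, 0, 0, 0, 0, 0, 0.5]],
  ],
)

```text
t: 32.0
ee_pos: [648.7, -273.0, 93.0]
orientation: [-2.377, -2.051, 0.001]
ft_force: [0.6, -0.4, 0.8]
width: 43.6
```

```bash
python3 -c "
from h import *
go(650,-273,22.5,-8.5)"
```

```text
t 32.0 ee [ 648.7 -273.    93. ] ang -8.4 q6 -0.27 w 43.6 F [ 0.6 -0.4  0.8]
shift cm [0.02 0.14 7.05]
turn about tool z 0.1 tilt 0.12
```

Call:
apply_moves(
  series=[
    [[0, 0.1, 2.5, 0, 0, 0, 0.5], [0, 0, 2.5, 0, 0, 0, 0.5], [0, 0, 1, 0, 0, 0, 0.5], [0, 0, 0.7, 0, 0, 0, 0.5], [0, 0, 0, 0, 0, 0, 0.5], [0, 0, 0, 0, 0, 0, 0.5]],
  ],
)

```text
t: 32.6
ee_pos: [651.0, -273.8, 28.0]
orientation: [2.379, 2.05, 0.001]
ft_force: [0.6, -0.5, 0.8]
width: 44.0
```

Call:
apply_moves(
  series=[
    [[0, 0, 0.45, 0, 0, 0, 0.5], [0, 0, 0, 0, 0, 0, 0], [0, 0, 0, 0, 0, 0, 0], [0, 0, 0, 0, 0, 0, 0], [0, 0, 0, 0, 0, 0, 0], [0, 0, 0, 0, 0, 0, 0], [0, 0, 0, 0, 0, 0, 0], [0, 0, 0, 0, 0, 0, 0], [0, 0, 0, 0, 0, 0, 0], [0, 0, 0, 0, 0, 0, 0]],
  ],
)

```text
t: 33.6
ee_pos: [650.2, -273.5, 22.2]
orientation: [2.38, 2.05, -0.0]
ft_force: [0.6, -0.6, 0.6]
width: 9.2
```

Call:
apply_moves(
  series=[
    [[0, 0, -2, 0, 0, 0, 0], [0, 0, -4, 0, 0, 0, 0], [0, 0, -4, 0, 0, 0, 0], [0, 0, -3, 0, 0, 0, 0], [0, 0, 0, 0, 0, 0, 0], [0, 0, 0, 0, 0, 0, 0]],
  ],
)

```text
t: 34.2
ee_pos: [650.4, -273.6, 153.7]
orientation: [2.379, 2.049, 0.001]
ft_force: [0.1, 1.0, -1.8]
width: 8.7
```

```bash
python3 -c "
from h import *
go(*tray(23,-39),150,9.8)"
```

```text
t 34.2 ee [ 650.4 -273.6  153.7] ang -8.5 q6 -0.27 w 8.7 F [ 0.1  1.  -1.8]
shift cm [ 23.31 -14.14   0.33]
turn about tool z -18.3 tilt 0.11
```

Call:
apply_moves(
  series=[
    [[3.3, -2, 0, 0, 0, 0, 0], [3.3, -2, 0, 0, 0, 0, 0], [3.3, -2, 0, 0, 0, 0, 0], [3.3, -2, 0, 0, 0, 0, 0], [3.3, -2, 0, 0, 0, 0, 0], [3.4, -2, 0, 0, 0, 0, 0], [3.4, -2.1, 0, 0, 0, 0, 0], [0, 0, 0, 0, 0, -6.1, 0], [0, 0, 0, 0, 0, -6.1, 0], [0, 0, 0, 0, 0, -6.1, 0], [0, 0, 2.5, 0, 0, 0, 0], [0, 0, 1.5, 0, 0, 0, 0]],
  ],
)

```text
t: 35.4
ee_pos: [543.5, -22.0, 109.9]
orientation: [-2.022, -2.401, 0.003]
ft_force: [0.1, 0.5, -1.9]
width: 9.1
```

Call:
apply_moves(
  series=[
    [[0, 0, 0, 0, 0, 0, 0], [0, 0, 0, 0, 0, 0, 0]],
  ],
)

```text
t: 35.6
ee_pos: [544.3, -22.2, 111.3]
orientation: [-2.022, -2.401, 0.003]
ft_force: [-0.7, -0.1, -0.6]
width: 8.9
```

```bash
python3 -c "
from h import *
go(*tray(23,-39),55,9.8)
snap('top','t10');snap('side','s10')
f=lambda i,s:cv2.resize(i,None,fx=s,fy=s,interpolation=cv2.INTER_CUBIC)
cv2.imwrite('pics/v10.png',np.hstack([f(load('t10')[0][175:255,235:315],5),f(load('s10')[0][175:255,250:330],5)]))"
```

```text
t 35.6 ee [544.3 -22.2 111.3] ang 9.8 q6 -0.23 w 8.9 F [-0.7 -0.1 -0.6]
shift cm [-0.02  0.1   5.63]
turn about tool z -0.0 tilt 0.16
```

View pics/v10.png

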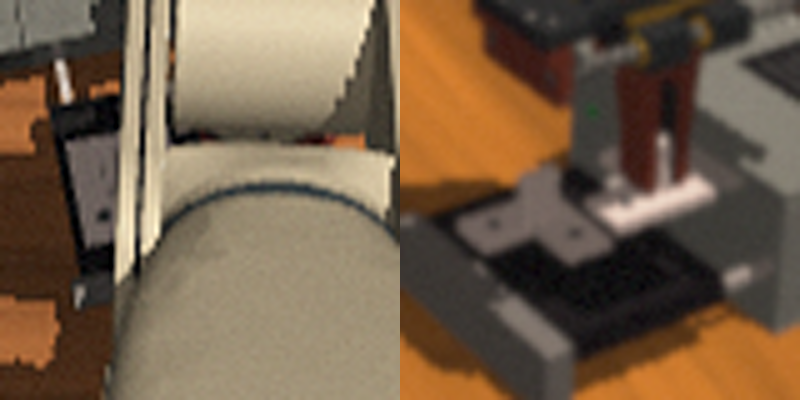

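A lies flat in its half, and B is held level above its slot. Lowering.

Call:
apply_moves(
  series=[
    [[0, 0.1, 2, 0, 0, 0, 0], [0, 0, 2, 0, 0, 0, 0], [0, 0, 1, 0, 0, 0, 0], [0, 0, 0.3, 0, 0, 0, 0], [0, 0, 0, 0, 0, 0, 0], [0, 0, 0, 0, 0, 0, 0]],
  ],
)

```text
t: 36.3
ee_pos: [546.8, -22.1, 59.9]
orientation: [2.023, 2.402, 0.001]
ft_force: [0.3, -0.6, -0.5]
width: 8.9
```

Call:
apply_moves(
  series=[
    [[0, -0.12, 0.2, 0, 0, 0, 0], [0, 0, 0.2, 0, 0, 0, 0], [0, 0, 0.15, 0, 0, 0, 0], [0, 0, 0.05, 0, 0, 0, 0], [0, 0, 0, 0, 0, 0, 0]],
  ],
)

```text
t: 36.8
ee_pos: [545.5, -22.2, 54.1]
orientation: [2.023, 2.402, 0.001]
ft_force: [-1.1, 0.8, 9.2]
width: 8.8
```

Contact with the floor. Release and go to C.

Call:
apply_moves(
  series=[
    [[0, 0, -0.05, 0, 0, 0, 0], [0, 0, 0, 0, 0, 0, 0.2], [0, 0, 0, 0, 0, 0, 0.2], [0, 0, 0, 0, 0, 0, 0.2], [0, 0, 0, 0, 0, 0, 0.2], [0, 0, -2, 0, 0, 0, 0.2], [0, 0, -4, 0, 0, 0, 0.2], [0, 0, -4, 0, 0, 0, 0.5], [0, 0, 0, 0, 0, 0, 0.5]],
  ],
)

```text
t: 37.7
ee_pos: [548.3, -22.4, 158.5]
orientation: [2.019, 2.397, 0.008]
ft_force: [1.4, 0.1, 1.4]
width: 29.7
```

Call:
apply_moves(
  series=[
    [[0, 0, 0, 0, 0, 8, 0.5], [0, 0, 0, 0, 0, 8, 0.5], [0, 0, 0, 0, 0, 8, 0.5], [0, 0, 0, 0, 0, 8, 0.5], [0, 0, 0, 0, 0, 8, 0.5], [0, 0, 0, 0, 0, 8, 0.5], [0, 0, 0, 0, 0, 8, 0.5], [0, 0, 0, 0, 0, 8, 0.5], [0, 0, 0, 0, 0, 8, 0.5], [0, 0, 0, 0, 0, 8, 0.5], [0, 0, 0, 0, 0, 8.2, 0.5], [0, 0, 0, 0, 0, 0, 0.5]],
  ],
)

```text
t: 38.9
ee_pos: [544.6, -22.2, 153.0]
orientation: [-3.126, -0.315, 0.001]
ft_force: [-0.6, 0.6, -0.9]
width: 44.0
```

```bash
python3 -c "
from h import *
go(421.4,-263.5,150,-78.4); snap('top','t11'); snap('side','s11'); chk('t11','top0'); chk('s11','side0')"
```

```text
t 38.9 ee [544.6 -22.2 153. ] ang -78.5 q6 1.31 w 44.0 F [-0.6  0.6 -0.9]
shift cm [-16.89  21.18   0.31]
turn about tool z -0.1 tilt 0.05
t11 A [[231.0, 142.6, 201.7], [0.0, 0.0, 0.0]]
t11 B [[193.0, 357.7, 165.9], [0.0, 0.0, 0.0]]
t11 C [[252.0, 366.9, 240.0], [253.0, 366.8, 240.0]]
s11 A [[22.0, 245.8, 175.4], [0.0, 0.0, 0.0]]
s11 B [[59.0, 379.4, 283.4], [0.0, 0.0, 0.0]]
s11 C [[101.0, 297.3, 316.0], [216.0, 296.8, 315.7]]
```

```bash
python3 -c "
from h import *
from scipy.optimize import minimize
m=np.array([(-23,-23),(37,-23),(37,5),(5,5),(5,37),(-23,37)])
u0,v0,s=345,220,8
im=cv2.resize(load('t11')[0][v0:v0+45,u0:u0+45],None,fx=s,fy=s,interpolation=cv2.INTER_CUBIC)
k=((im.min(2)>110)).astype(np.uint8); cs=cv2.findContours(k,0,2)[0]; c=max(cs,key=cv2.contourArea); k[:]=0; cv2.drawContours(k,[c],-1,1,-1)
def f(p):
    a=np.radians(p[2]);M=np.array([[np.cos(a),-np.sin(a)],[np.sin(a),np.cos(a)]])
    q=(w2p('t11',np.c_[m@M.T+p[:2],np.full(6,6)])-[u0,v0]+.5)*s-.5
    o=np.zeros_like(k);cv2.fillPoly(o,[np.round(q).astype(int)],1);return (o!=k).sum()/k.sum()
best=min((minimize(f,[421.4+a,-263.5+b,191.6+t],method='Nelder-Mead',options=dict(initial_simplex=[[421+a,-263+b,191+t],[425+a,-263+b,191+t],[421+a,-259+b,191+t],[421+a,-263+b,196+t]])) for a in(-2,2) for b in(-2,2) for t in(-2,2)),key=lambda r:r.fun)
print(best.x,best.fun)
"
```

```text
[ 422.29311789 -263.3853493   191.11330494] 0.06931940103559267
```

Call:
apply_moves(
  series=[
    [[-2.4, 3, 0, 0, 0, 0, 0.5], [-2.4, 3, 0, 0, 0, 0, 0.5], [-2.4, 3, 0, 0, 0, 0, 0.5], [-2.4, 3, 0, 0, 0, 0, 0.5], [-2.4, 3, 0, 0, 0, 0, 0.5], [-2.4, 3, 0, 0, 0, 0, 0.5], [-2.4, 3.2, 0, 0, 0, 0, 0.5], [0, 0, 3, 0, 0, 0, 0.5], [0, 0, 3, 0, 0, 0, 0.5], [0, 0, 0, 0, 0, 0, 0.5], [0, 0, 0, 0, 0, 0, 0.5]],
  ],
)

```text
t: 40.1
ee_pos: [422.8, -263.4, 93.6]
orientation: [-3.124, -0.32, 0.002]
ft_force: [-0.2, -0.9, -0.2]
width: 43.8
```

```bash
python3 -c "
from h import *
go(422,-263.4,22.5,-78.8)"
```

```text
t 40.1 ee [ 422.8 -263.4   93.6] ang -78.3 q6 0.79 w 43.8 F [-0.2 -0.9 -0.2]
shift cm [-0.07 -0.01  7.11]
turn about tool z 0.5 tilt 0.09
```

Call:
apply_moves(
  series=[
    [[-0.1, 0, 2.5, 0, 0, 0.4, 0.5], [0, 0, 2.5, 0, 0, 0, 0.5], [0, 0, 1, 0, 0, 0, 0.5], [0, 0, 0.7, 0, 0, 0, 0.5], [0, 0, 0, 0, 0, 0, 0.5], [0, 0, 0, 0, 0, 0, 0.5]],
  ],
)

```text
t: 40.7
ee_pos: [422.7, -264.2, 27.5]
orientation: [3.126, 0.307, 0.002]
ft_force: [-0.6, -1.0, -0.3]
width: 43.6
```

Call:
apply_moves(
  series=[
    [[0, 0, 0.45, 0, 0, 0, 0.5], [0, 0, 0, 0, 0, 0, 0], [0, 0, 0, 0, 0, 0, 0], [0, 0, 0, 0, 0, 0, 0], [0, 0, 0, 0, 0, 0, 0], [0, 0, 0, 0, 0, 0, 0], [0, 0, 0, 0, 0, 0, 0], [0, 0, 0, 0, 0, 0, 0], [0, 0, 0, 0, 0, 0, 0], [0, 0, 0, 0, 0, 0, 0]],
  ],
)

```text
t: 41.7
ee_pos: [422.1, -263.9, 22.3]
orientation: [-3.127, -0.306, -0.0]
ft_force: [-0.4, 0.8, 2.3]
width: 9.0
```

Call:
apply_moves(
  series=[
    [[0, 0, -2, 0, 0, 0, 0], [0, 0, -4, 0, 0, 0, 0], [0, 0, -4, 0, 0, 0, 0], [0, 0, -3, 0, 0, 0, 0], [0, 0, 0, 0, 0, 0, 0], [0, 0, 0, 0, 0, 0, 0]],
  ],
)

```text
t: 42.3
ee_pos: [422.1, -263.9, 152.2]
orientation: [3.126, 0.306, 0.001]
ft_force: [-0.0, -0.0, -1.9]
width: 8.5
```

```bash
python3 -c "
from h import *
snap('top','t12')
# fit placed B and A from t11 (arm may hide)
go(*tray(-23,-25),150,9.8)
f=lambda i,s:cv2.resize(i,None,fx=s,fy=s,interpolation=cv2.INTER_CUBIC)
cv2.imwrite('pics/v12.png',f(load('t12')[0][178:240,238:312],8))"
```

```text
t 42.4 ee [ 421.4 -263.5  151.2] ang -78.8 q6 0.79 w 8.7 F [-0.5  0.3 -2. ]
shift cm [ 12.25 -22.78   0.13]
turn about tool z -88.6 tilt 0.07
```

View pics/v12.png

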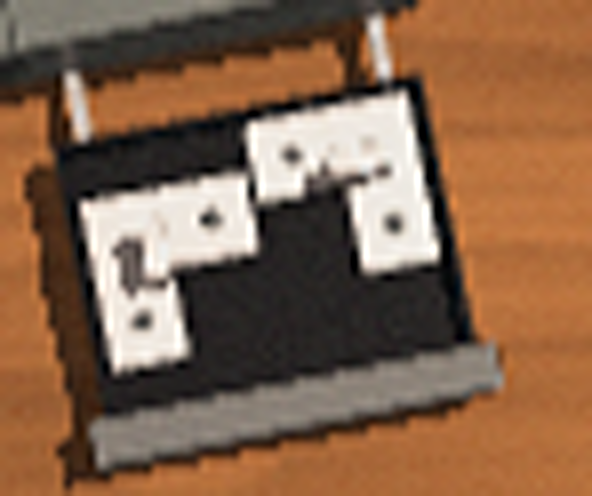

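A and B lie flat: A's outer corner is at (80,203) and B's at (408,92). I'll check the remaining slot numerically before placing C.

```bash
python3 -c "
from h import *
np.set_printoptions(precision=1,suppress=True)
m=[(-23,-23),(37,-23),(37,5),(5,5),(5,37),(-23,37)]
M=R.from_euler('z',TH,degrees=True).as_matrix()[:2,:2]
# A theta180: x arm -> down(-x), y arm -> right(-y). B theta 90: x arm -> left(+y), y arm -> down
for n,p in (('A',[(80,203),(114,373),(188,356),(168,270),(258,250),(248,172)]),('B',[(408,92),(246,125),(260,206),(350,184),(364,272),(438,256)])):
    w=cw('t12',238,178,8,p,38); r=fit(m,w); print(n,r, 'tray',(np.array(r[:2])-C)@M, r[2]-TH); print(((w[:,:2]-C)@M).tolist())
print('rim outer back corners',(cw('t12',238,178,8,[(57,150),(418,80)],44)[:,:2]-C)@M,'panel outer top', (cw('t12',238,178,8,[(100,468),(500,383),(92,425),(490,342)],44)[:,:2]-C)@M)"
```

```text
A (np.float64(514.907877724776), np.float64(51.04893733602134), np.float64(-170.4335223754212), np.float64(1.0834228827747077)) tray [ 5.7 38.3] -180.23352237542122
[[29.701576807017055, 60.937077759535235], [-32.16842094437766, 60.70177474737387], [-31.34477548346, 33.74054768163825], [0.10856420106296305, 34.79172788718998], [0.8890685363834887, 1.968735148553829], [28.95742231242521, 0.02746943805167257]]
B (np.float64(544.6981412751722), np.float64(-22.082692029386916), np.float64(99.87512618122167), np.float64(1.0141421224711054)) tray [ 22.6 -38.8] 90.07512618122168
[[46.02393172416743, -61.64947855200509], [45.633441235783714, -2.5552521898853184], [16.182708389951532, -1.797532513617985], [17.674043461574197, -34.820995957214826], [-14.14965805953599, -33.52093341954131], [-13.669084399813515, -60.503952290272466]]
rim outer back corners [[ 49.3  65.2]
 [ 48.9 -65.6]] panel outer top [[-64.5  71.9]
 [-62.5 -72.7]
 [-49.   71.8]
 [-47.6 -72.1]]
```

Call:
apply_moves(
  series=[
    [[0, 0, 0, 0, 0, -8, 0], [0, 0, 0, 0, 0, -8, 0], [0, 0, 0, 0, 0, -8, 0], [0, 0, 0, 0, 0, -8, 0], [0, 0, 0, 0, 0, -8, 0], [0, 0, 0, 0, 0, -8, 0], [0, 0, 0, 0, 0, -8, 0], [0, 0, 0, 0, 0, -8, 0], [0, 0, 0, 0, 0, -8, 0], [0, 0, 0, 0, 0, -8, 0], [0, 0, 0, 0, 0, -8.6, 0], [0, 0, 0, 0, 0, 0, 0]],
  ],
)

```text
t: 43.55
ee_pos: [421.0, -263.2, 150.2]
orientation: [-2.02, -2.401, 0.001]
ft_force: [-0.5, 0.3, -1.4]
width: 8.5
```

```bash
python3 -c "
from h import *
go(*tray(-22.7,-25.6),150,9.8)"
```

```text
t 43.5 ee [ 421.  -263.2  150.2] ang 9.9 q6 -0.75 w 8.5 F [-0.5  0.3 -1.4]
shift cm [22.96 11.79  0.04]
turn about tool z 0.1 tilt 0.22
```

Call:
apply_moves(
  series=[
    [[3.2, 1.7, 0, 0, 0, 0, 0], [3.3, 1.7, 0, 0, 0, 0, 0], [3.3, 1.7, 0, 0, 0, 0, 0], [3.3, 1.7, 0, 0, 0, 0, 0], [3.3, 1.7, 0, 0, 0, 0, 0], [3.3, 1.7, 0, 0, 0, 0, 0], [3.3, 1.6, 0, 0, 0, 0, 0], [0, 0, 2, 0, 0, 0, 0], [0, 0, 2, 0, 0, 0, 0], [0, 0, 0, 0, 0, 0, 0], [0, 0, 0, 0, 0, 0, 0]],
  ],
)

```text
t: 44.65
ee_pos: [498.5, -17.2, 111.3]
orientation: [-2.025, -2.399, 0.003]
ft_force: [0.4, 0.4, -0.3]
width: 8.6
```

```bash
python3 -c "
from h import *
go(*tray(-22.7,-25.6),55,9.8)"
```

```text
t 44.6 ee [498.5 -17.2 111.3] ang 9.6 q6 -0.23 w 8.6 F [ 0.4  0.4 -0.3]
shift cm [ 0.05 -0.05  5.63]
turn about tool z -0.2 tilt 0.15
```

Call:
apply_moves(
  series=[
    [[0, -0.1, 1.5, 0, 0, 0, 0], [0, 0, 1.5, 0, 0, 0, 0], [0, 0, 0.7, 0, 0, 0, 0], [0, 0, 0, 0, 0, 0, 0], [0, 0, 0, 0, 0, 0, 0], [0, 0, 0, 0, 0, 0, 0]],
  ],
)

```text
t: 45.25
ee_pos: [498.8, -17.5, 75.9]
orientation: [2.024, 2.402, 0.001]
ft_force: [-0.4, -0.3, 0.3]
width: 9.2
```

```bash
python3 -c "
from h import *
go(*tray(-22.7,-25.6),54.3,9.8)"
```

```text
t 45.2 ee [498.8 -17.5  75.9] ang 9.8 q6 -0.23 w 9.2 F [-0.4 -0.3  0.3]
shift cm [ 0.09 -0.09  2.16]
turn about tool z -0.0 tilt 0.07
```

Call:
apply_moves(
  series=[
    [[0.05, -0.1, 0.6, 0, 0, 0, 0], [0, 0, 0.5, 0, 0, 0, 0], [0, 0, 0.4, 0, 0, 0, 0], [0, 0, 0.3, 0, 0, 0, 0], [0, 0, 0.2, 0, 0, 0, 0], [0, 0, 0, 0, 0, 0, 0]],
  ],
)

```text
t: 45.85
ee_pos: [497.0, -17.0, 54.8]
orientation: [-2.023, -2.402, 0.001]
ft_force: [0.9, -0.9, -1.1]
width: 8.7
```

Call:
apply_moves(
  series=[
    [[0, 0, 0.1, 0, 0, 0, 0], [0, 0, 0, 0, 0, 0, 0], [0, 0, 0, 0, 0, 0, 0.2], [0, 0, 0, 0, 0, 0, 0.2], [0, 0, 0, 0, 0, 0, 0.2], [0, 0, 0, 0, 0, 0, 0.2], [0, 0, -2, 0, 0, 0, 0.2], [0, 0, -4, 0, 0, 0, 0.2], [0, 0, -4, 0, 0, 0, 0], [0, 0, 0, 0, 0, 0, 0], [0, 0, 0, 0, 0, 0, 0]],
  ],
)

```text
t: 46.95
ee_pos: [497.7, -17.1, 154.9]
orientation: [2.023, 2.401, 0.002]
ft_force: [-1.1, -0.4, -0.5]
width: 0.6
```

```bash
python3 -c "
from h import *
go(*tray(-105,0),155,9.8);go(*tray(-105,0),155,99.8)"
```

```text
t 47.0 ee [497.7 -17.1 154.9] ang 9.8 q6 -0.23 w 0.6 F [-1.1 -0.4 -0.5]
shift cm [ 2.58 -8.22 -0.03]
turn about tool z -0.0 tilt 0.13
t 47.0 ee [497.7 -17.1 154.9] ang 9.8 q6 -0.23 w 0.6 F [-1.1 -0.4 -0.5]
shift cm [ 2.58 -8.22 -0.03]
turn about tool z 90.0 tilt 0.13
```

Now move in front of the panel with the fingers shut, and turn so the gripper is thin along the push direction.

Call:
apply_moves(
  series=[
    [[0.9, -2.8, 0, 0, 0, 0, 0], [0.9, -2.8, 0, 0, 0, 0, 0], [0.8, -2.6, 0, 0, 0, 0, 0], [0, 0, 0, 0, 0, 8.2, 0], [0, 0, 0, 0, 0, 8.2, 0], [0, 0, 0, 0, 0, 8.2, 0], [0, 0, 0, 0, 0, 8.2, 0], [0, 0, 0, 0, 0, 8.2, 0], [0, 0, 0, 0, 0, 8.2, 0], [0, 0, 0, 0, 0, 8.2, 0], [0, 0, 0, 0, 0, 8.2, 0], [0, 0, 0, 0, 0, 8.2, 0]],
  ],
)

```text
t: 48.15
ee_pos: [410.7, -5.3, 152.6]
orientation: [-3.062, -0.697, 0.005]
ft_force: [-0.7, 0.7, 0.6]
width: 0.2
```

Call:
apply_moves(
  series=[
    [[0, 0, 0, 0, 0, 8.2, 0], [0, 0, 0, 0, 0, 8, 0], [0, 0, 0, 0, 0, 0, 0], [0, 0, 3, 0, 0, 0, 0], [0, 0, 3, 0, 0, 0, 0], [0, 0, 0, 0, 0, 0, 0], [0, 0, 0, 0, 0, 0, 0]],
  ],
)

```text
t: 48.85
ee_pos: [411.1, -5.3, 93.6]
orientation: [-3.129, -0.271, 0.005]
ft_force: [0.4, -0.2, 0.4]
width: 0.5
```

```bash
python3 -c "
from h import *
go(*tray(-105,0),36,99.8)
snap('top','t13');snap('side','s13')
f=lambda i,s:cv2.resize(i,None,fx=s,fy=s,interpolation=cv2.INTER_CUBIC)
cv2.imwrite('pics/v13.png',np.hstack([f(load('t13')[0][178:248,242:312],5.6),f(load('s13')[0][175:245,250:320],5.6)]))"
```

```text
t 48.9 ee [411.1  -5.3  93.6] ang -80.1 q6 1.36 w 0.5 F [ 0.4 -0.2  0.4]
shift cm [0.13 0.05 5.76]
turn about tool z 0.1 tilt 0.18
```

View pics/v13.png

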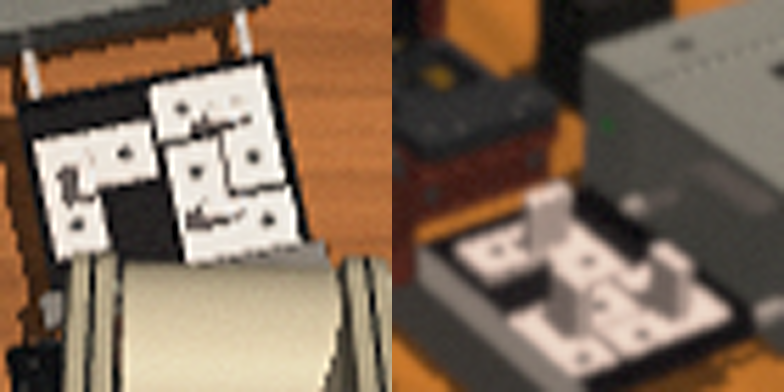

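All three plates are flat, lug up and nested. I'll descend in front of the panel and push slowly.

Call:
apply_moves(
  series=[
    [[0.1, 0, 3, 0, 0, 0, 0], [0, 0, 2.2, 0, 0, 0, 0], [0, 0, 0.5, 0, 0, 0, 0], [0, 0, 0, 0, 0, 0, 0], [0, 0, 0, 0, 0, 0, 0], [0.5, 0, 0, 0, 0, 0, 0], [0.5, 0, 0, 0, 0, 0, 0], [0.5, 0, 0, 0, 0, 0, 0], [0.5, 0, 0, 0, 0, 0, 0], [0.5, 0, 0, 0, 0, 0, 0], [0.5, 0, 0, 0, 0, 0, 0], [0.5, 0, 0, 0, 0, 0, 0]],
  ],
)

```text
t: 50.15
ee_pos: [446.7, 0.8, 37.0]
orientation: [-3.13, -0.268, 0.004]
ft_force: [-3.8, -0.9, 3.0]
width: 0.6
```

Call:
apply_moves(
  series=[
    [[0.6, 0, 0, 0, 0, 0, 0], [0.6, 0, 0, 0, 0, 0, 0], [0.6, 0, 0, 0, 0, 0, 0], [0.6, 0, 0, 0, 0, 0, 0], [0.6, 0, 0, 0, 0, 0, 0], [0.6, 0, 0, 0, 0, 0, 0], [0.6, 0, 0, 0, 0, 0, 0], [0.6, 0, 0, 0, 0, 0, 0], [0.6, 0, 0, 0, 0, 0, 0], [0.6, 0, 0, 0, 0, 0, 0], [0.6, 0, 0, 0, 0, 0, 0], [0.6, 0, 0, 0, 0, 0, 0]],
  ],
)

```text
t: 51.35
ee_pos: [518.6, 13.2, 37.1]
orientation: [-3.13, -0.268, 0.001]
ft_force: [-4.9, 1.6, -1.1]
width: 0.3
```

```bash
python3 -c "
from h import *
go(*tray(-65-10+140,0),36,99.8)"
```

```text
t 51.4 ee [518.6  13.2  37.1] ang -80.2 q6 1.4 w 0.3 F [-4.9  1.6 -1.1]
shift cm [6.21 0.04 0.1 ]
turn about tool z -0.0 tilt 0.04
```

Call:
apply_moves(
  series=[
    [[0.5, 0, 0, 0, 0, 0, 0], [0.5, 0, 0, 0, 0, 0, 0], [0.5, 0, 0, 0, 0, 0, 0], [0.5, 0, 0, 0, 0, 0, 0], [0.5, 0, 0, 0, 0, 0, 0], [0.5, 0, 0, 0, 0, 0, 0], [0.5, 0, 0, 0, 0, 0, 0], [0.5, 0, 0, 0, 0, 0, 0], [0.4, 0, 0, 0, 0, 0, 0], [0.3, 0, 0, 0, 0, 0, 0]],
  ],
)

```text
t: 52.35
ee_pos: [561.3, 20.6, 36.9]
orientation: [-3.13, -0.268, 0.012]
ft_force: [-19.9, -3.8, 15.9]
width: 0.3
```

Call:
apply_moves(
  series=[
    [[0.3, 0, 0, 0, 0, 0, 0], [0.3, 0, 0, 0, 0, 0, 0], [0.2, 0, 0, 0, 0, 0, 0], [0, 0, 0, 0, 0, 0, 0]],
  ],
)

```text
t: 52.75
ee_pos: [573.2, 22.3, 37.2]
orientation: [3.13, 0.268, 0.001]
ft_force: [-3.0, 0.8, -1.6]
width: 0.3
```

```bash
python3 -c "
from h import *
go(*tray(-65-10+140,0),36,99.8)"
```

```text
t 52.8 ee [573.2  22.3  37.2] ang -80.2 q6 1.42 w 0.3 F [-3.   0.8 -1.6]
shift cm [0.67 0.01 0.12]
turn about tool z -0.0 tilt 0.04
```

Call:
apply_moves(
  series=[
    [[0.2, 0, 0, 0, 0, 0, 0], [0.2, 0, 0, 0, 0, 0, 0], [0, 0, 0, 0, 0, 0, 0]],
  ],
)

```text
t: 53.05
ee_pos: [577.0, 23.0, 37.2]
orientation: [3.13, 0.268, 0.001]
ft_force: [-3.1, -1.1, -0.4]
width: 0.7
```

```bash
python3 -c "
from h import *
go(*tray(-65-10+140,0),36,99.8);snap('side','s14');crop('s14',250,130,370,250,4,'v14')"
```

```text
t 53.0 ee [577.   23.   37.2] ang -80.2 q6 1.42 w 0.7 F [-3.1 -1.1 -0.4]
shift cm [0.29 0.01 0.12]
turn about tool z -0.0 tilt 0.03
```

View pics/v14.png

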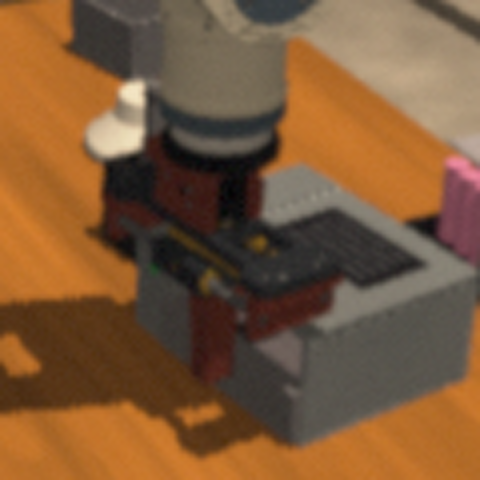

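Call:
apply_moves(
  series=[
    [[0.2, 0, 0, 0, 0, 0, 0], [0.1, 0, 0, 0, 0, 0, 0], [0, 0, 0, 0, 0, 0, 0], [0, 0, 0, 0, 0, 0, 0]],
  ],
)

```text
t: 53.5
ee_pos: [579.3, 23.4, 37.2]
orientation: [3.13, 0.268, -0.001]
ft_force: [-4.3, -1.1, -0.1]
width: 0.3
```

Call:
apply_moves(
  series=[
    [[0.1, 0, 0, 0, 0, 0, 0], [0.1, 0, 0, 0, 0, 0, 0], [0, 0, 0, 0, 0, 0, 0], [0, 0, 0, 0, 0, 0, 0]],
  ],
)

```text
t: 53.9
ee_pos: [579.4, 23.5, 37.2]
orientation: [3.13, 0.268, -0.007]
ft_force: [-9.5, -2.9, 5.3]
width: 0.2
```

At the stop (x held at 579.4 with the force rising to 10 N). A touch more, then back off.

Call:
apply_moves(
  series=[
    [[0.1, 0, 0, 0, 0, 0, 0], [0, 0, 0, 0, 0, 0, 0], [0, 0, 0, 0, 0, 0, 0], [-0.3, 0, 0, 0, 0, 0, 0], [-0.3, 0, 0, 0, 0, 0, 0], [-0.5, 0, 0, 0, 0, 0, 0], [-1, 0, 0, 0, 0, 0, 0], [-2, 0, 0, 0, 0, 0, 0], [-3, 0, 0, 0, 0, 0, 0], [-3, 0, 0, 0, 0, 0, 0], [0, 0, -4, 0, 0, 0, 0], [0, 0, -4, 0, 0, 0, 0]],
  ],
)

```text
t: 55.1
ee_pos: [481.5, 6.8, 117.5]
orientation: [-3.13, -0.267, 0.003]
ft_force: [1.6, 0.2, 0.4]
width: 0.4
```

Call:
apply_moves(
  series=[
    [[0, 0, -4, 0, 0, 0, 0.3], [-3, 4, 0, 0, 0, 0, 0.3], [-1, 4, 0, 0, 0, 0, 0.3], [-1, 4, 0, 0, 0, 0, 0.3], [0, 4, 0, 0, 0, 0, 0.3], [0, 4, 0, 0, 0, 0, 0.3], [0, 4, 0, 0, 0, 0, 0.3], [0, 0, 0, 0, 0, 0, 0.3], [0, 0, 0, 0, 0, 0, 0.3], [0, 0, 0, 0, 0, 0, 0.3]],
  ],
)

```text
t: 56.1
ee_pos: [474.1, -237.2, 157.2]
orientation: [-3.13, -0.268, 0.0]
ft_force: [0.2, -0.8, -1.0]
width: 26.4
```

```bash
python3 -c "
from h import *
go(500,-200,150,99.8);snap('side','s15');snap('top','t15')
f=lambda i,s:cv2.resize(i,None,fx=s,fy=s,interpolation=cv2.INTER_CUBIC)
cv2.imwrite('pics/v15.png',np.hstack([f(load('t15')[0][110:290,150:300],2.7)[:480],f(load('s15')[0][120:280,200:360],3)]))
# panel-top pixels vs first picture
print(np.abs(load('t15')[0][170:200,225:300].astype(int)-load('top0')[0][170:200,225:300]).mean(), np.abs(load('s15')[0][160:250,280:370].astype(int)-load('side0')[0][160:250,280:370]).mean())"
```

```text
t 56.1 ee [ 474.1 -237.2  157.2] ang -80.2 q6 0.91 w 26.4 F [ 0.2 -0.8 -1. ]
shift cm [ 3.19 -3.22  0.72]
turn about tool z 0.0 tilt 0.02
5.548444444444445 31.15366255144033
```

View pics/v15.png

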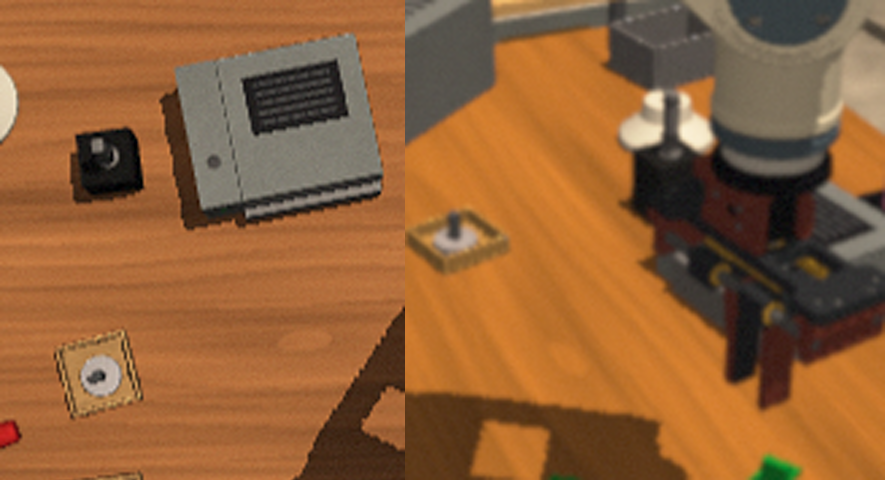

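Top view: the tray is shut as at the start, the pin is in its stand and the disc is in the box. I'll clear the side view to check the plates inside.

Call:
apply_moves(
  series=[
    [[0, 0, -4, 0, 0, 0, 0.3], [-1, -4, -4, 0, 0, 0, 0.3], [-1, -4, 0, 0, 0, 0, 0.3], [-1, -4, 0, 0, 0, 0, 0.3], [0, -4, 0, 0, 0, 0, 0.3], [0, -4, 0, 0, 0, 0, 0.3], [0, -4, 0, 0, 0, 0, 0.3], [0, -4, 0, 0, 0, 0, 0.3], [0, -4, 0, 0, 0, 0, 0.3], [0, -4, 0, 0, 0, 0, 0.3], [0, -4, 0, 0, 0, 0, 0.3], [0, -4, 0, 0, 0, 0, 0.3]],
  ],
)

```text
t: 57.4
ee_pos: [370.9, 187.7, 232.2]
orientation: [-3.13, -0.271, -0.001]
ft_force: [1.2, -0.9, -0.0]
width: 26.6
```

```bash
python3 -c "
from h import *
snap('side','s16');crop('s16',270,150,470,310,4,'v16')"
```

```text
(no output)
```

View pics/v16.png

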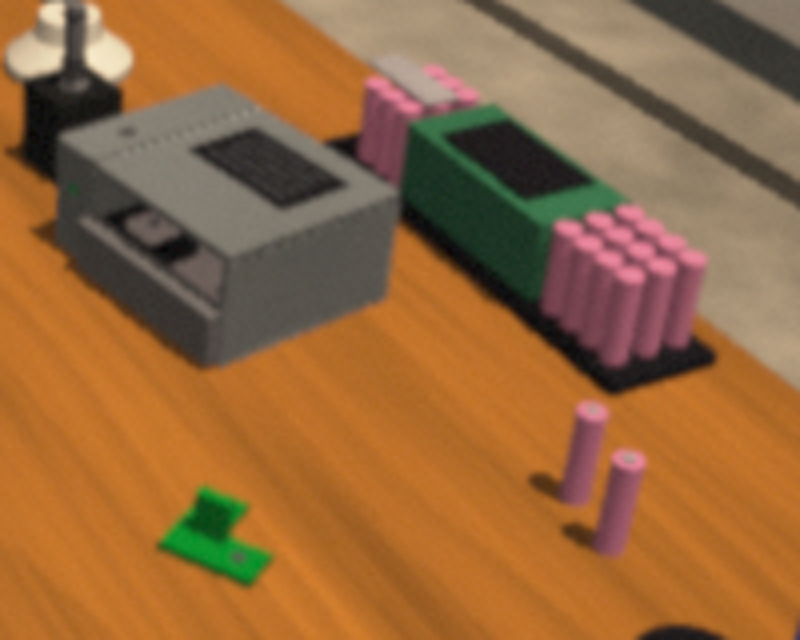

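The tray is latched, the plates still lie flat inside at (150,225) and (205,275), and the bystanders haven't moved. Handing in.

```bash
python3 -c "
from workcell import ctrl
print(ctrl.close_job())"
```

```text
the job is handed in; nothing more can be done
None
```

The job is done and handed in, at about 57 s of the 210 s allowed.

**What I did**
- The eject pin tripped the latch through the access hole and is back in its stand.
- The disc is in the small box, knob up.
- All three plates present are flat in the tray, lug up. Two are nested in one half and one lies in the other. The one that was knocked aside mid-run was measured again before picking.
- The tray was pushed to its stop at about 10 N and stayed shut when I backed off.

**Last checks**
- The pictures show the tray shut as at the start. Through the front slot, the plates I could see lie flat.
- The pin is seated and the disc is upright in its box. The battery cells and the green look-alike in view had not moved; I did not re-check the other bystanders one by one.

**What went wrong or stayed unexplained**
- My first grasp of the pin lifted before the fingers had closed. The pin was undisturbed and the second try held.
- The push showed one brief force of about 20 N sideways and 16 N upward before the stop. I did not find the cause; the tray then went home normally.
- I viewed 18 pictures, four over the budget of 14, and past the one or two extra allowed.

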